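# Load a control unit into the sloping test nest and clamp it

## Task

Load the aluminium control unit into the sloping black nest for testing: gently lower it into the pocket, with its black connector in the notch at the pocket's right-hand end, so that it sits flat and square on the pocket floor. Let go of it, then turn the red wing knob clockwise past its detent until it clicks home with the white clamp foot pressing on the unit. Leave the other things on the desk alone.

Things in the scene. Friction and masses are not known exactly. Their poses are not given: they have to be found in the camera images.
- unit: Loose control unit, 0.32 kg: bare aluminium housing 46 (x) x 96 (y) x 34 (z) mm, low cooling ribs on top, a black connector at its -y end. Origin: centre of the housing's underside; z up through its top. Lies top up on the desk, connector roughly to the robot's right. Grip it across its 46 mm width, by the upper 20 mm only, so that the fingers stay clear of the nest plate.
- unit_connector (a point): Outer end of the unit's black connector, which is 26 mm wide and 20 mm high (from 7 to 27 mm above the unit's underside) and stands 17 mm out of the -y end face. The point lies 65 mm from the unit's origin along unit -y, 17 mm above its underside.
- nest: Fixed black nest plate, 88 (x) x 182 (y) mm, on an aluminium jig (base 94 x 186 mm); it slopes 25 degrees down towards the robot. Its frame slopes too: origin at the centre of the pocket's floor (34 mm above the desk), x up the slope, y along the pocket to the robot's left, z out of the plate. A seated unit has this same frame, and its top is 34 mm above the pocket floor, 23 mm above the plate.
- nest_notch (a point): Middle of the 31 mm wide notch through the pocket's -y end wall that takes the connector, on the floor, 57 mm from the pocket's centre along nest -y. The pocket is 49 (x) x 99 (y) mm and 11 mm deep, so a unit has 1.5 mm of play on each side; a 3 mm lead-in chamfer runs round its top edge. The unit fits one way round only.
- clamp_knob (a joint): Angle of the red wing knob and its clamp arm, rad: 0 to 0.35 parked (arm and wing point up the slope, nest +x, clear of the pocket), 1.40 at the end stop (arm and wing almost along nest y, over the unit). Grows clockwise looking down on the plate, about nest -z. Turns freely to 0.65; there a spring detent resists with up to 0.4 N m; let go before 1.1 and it springs back, past it and it snaps home.
- knob_grip (a point): Centre of the top of the red wing knob, on its turning axis, 83 mm above the pocket floor and 80 mm from the pocket's centre along nest +y. Its axes turn with the knob: x along the wing, z parallel to nest z. The wing is 62 mm long (x), 14 mm thick (y) and 26 mm high; grip it across its thickness with the tool square to the sloping plate.
- clamp_foot: White nylon ball foot, 24 mm across, sprung, under the end of the clamp arm, 56 mm from the knob's axis. Origin: the ball's centre. It rides up 1.2 mm onto the top of a seated unit and presses on it with about 4 N when the knob is home.
- mouse: Black computer mouse, 108 x 60 x 35 mm, loose bystander. Origin: centre of its underside.
- loupe: Black round loupe, 42 mm across, 37 mm high, loose bystander. Origin: centre of its underside.
- tape_roll: Roll of black tape, 55 mm across, 19 mm high, loose bystander. Origin: centre of its underside.
- side_cutter: Side cutter with red handles, 96 mm long, loose bystander. Origin: centre of its underside.

How it is judged:
By the outcome, as a careful person would: the job done as asked, in the order asked, and still so for the second after the job is handed in, with the robot touching nothing.
It also fails if it takes over 50 s, if anything falls off the work surface, if the arm or the gripper's body presses on something with over 40 N, if the wrist force passes 120 N, or if a joint passes its speed limit or range.

## Robot

A 6-joint arm with a two-finger parallel gripper is mounted at the origin on a cart in front of the work surface, level with it; the furniture and walls round the work are solid. World frame = base frame: x ahead of the robot, y to its left, z up, the work surface at z = 0. Lengths are in m, angles in degrees, forces in N, time in s.
With the tool pointing down it reaches from about 0.35 to 0.875 m from the base axis. Payload 4.2 kg.
Tool frame: the origin (TCP) lies on the centre line of the jaws, within the pads' length; the fingertips stand 25 mm ahead of it and the grasp point (between the pads) lies 6 mm ahead of it; z points along the fingers, y is the line along which they close (so a half turn about z gives the same grasp; the last joint's range is limited). The gripper opens to 87 mm and grips with 3 to 60 N. Pads are 19 mm wide; open, the fingers measure 117 mm over their backs; the gripper's body (75 mm by 190 mm) begins 51 mm behind the grasp point.
Start: joints at [81.337, 22.042, 0.453, 0, -68.411, -14.817], TCP at [0.249, 0.573, 0.248] pointing down, gripper open.
Joint ranges: [-179.83, 179.83], [-69.29, 118.12], [-61.27, 80.66], [-181.25, 117.63], [-171.15, -9.14], [-177.46, 177.46]. Speed limits (degrees/s): [159.86, 159.86, 180, 180, 180, 180].

## Interface

Orientations are given as a 3x3 rotation matrix whose columns are the frame's x, y, z axes.
In Python, from station import r gives the robot as it stands.
- The arm moves only by the tool move_arm, never from a script. Its argument "series" is a list of rows, each an object with "grip": the opening, from 0 (shut) to 1 (fully open); "xyz": the shift along the tool's x, y, z in mm, a list of three; "angular": the turn, a rotation vector about the tool's x, y, z in rad, a list of three. A call has 1 to 10 rows; each row is the pose to reach, as a shift and turn from the pose commanded when the call began, along the tool's axes at that moment; what a row does not reach only later rows make up. A row lasts 1/10 s, in which the tool goes at most 50 mm and 8.59 degrees, less where a joint would pass 70% of its speed; a pose out of reach is approached as far as the arm can. A call with a gripper value outside its range is refused whole. The fingers move at their own pace and stop on an object; the grip force is fixed at half the most. Time passes only in rows, so rows that repeat a pose let the fingers close. It gives the time, the measured TCP pose, the force, the opening and the grip force at its end, in the units of the state.
- r.sense(): the state, without advancing time (a new reading comes with each control period).
- r.capture(name): name is "side" or "top"; returns a dict with "img" (480x640x3 uint8, red, green, blue), "camera_matrix" (3x3 intrinsics, pixels), "rvec" (rotation vector, rad) and "tvec" (3), from world to camera coordinates, as OpenCV has them. Camera axes: x right, y down, z forward; pixel columns grow to the right and rows downward; lengths in m; the calibration is good to about 2 mm. A picture is of the moment at which its call begins. There is no depth.
- r.finish_job(): hands the job in; it is judged then, once.
The state is a dict: "time_s": time; "joints": joint angles; "joint_velocities": joint speeds; "effort": joint torques, N m; "tcp_pos": TCP position; "ee_rot": TCP orientation; "wrist_force": force on the tool from outside, world axes, zero at the start; "moment": the same for the moment, N m; "gripper_width": opening from 0.0 (shut) to 1.0 (fully open); "gripper_force": force on a finger pad.
Only numpy, scipy, OpenCV 4.12 (cv2) and the standard library are available. Lean on these libraries where they do the work, as an engineer would, in place of code of your own. Each camera call takes 0.05 s, during which the arm holds its last target. There are 200 camera calls.

## Working session

There is one attempt and no reset: what is moved stays moved. The work goes in short steps, Python scripts to look and compute and a tool call to move; the robot and the scene stay as the last step left them, time stands still between calls to the robot, and variables do not carry over. Pictures are saved under pics/ and viewed, at most 10 in all, crops included, and the job is handed in when it is done.

Besides the shell and the picture viewer there is one more tool, called after "Request:" by a JSON object that holds its "fn" and its "kwargs". move_arm: Moves the arm, as the interface text tells. Its arguments: {"type":"object","properties":{"series":{"type":"array"}},"required":["series"]}

```bash
mkdir -p pics; cat > h.py <<'E'
import numpy as np, cv2, pickle
from station import r
def snap(n,f):
    c=r.capture(n); cv2.imwrite(f'pics/{f}.png',c['img'][:,:,::-1]); pickle.dump(c,open(f'pics/{f}.pkl','wb')); return c
def load(f): return pickle.load(open(f'pics/{f}.pkl','rb'))
def crop(f,x,y,w,h,s,o): 
    im=cv2.imread(f'pics/{f}.png')[y:y+h,x:x+w]; cv2.imwrite(f'pics/{o}.png',cv2.resize(im,None,fx=s,fy=s,interpolation=cv2.INTER_CUBIC))
def proj(c,P): return cv2.projectPoints(np.array(P,float).reshape(-1,1,3),c['rvec'],c['tvec'],c['camera_matrix'],None)[0][:,0]
def ray(c,p):
    R=cv2.Rodrigues(np.array(c['rvec'],float))[0]; t=np.array(c['tvec'],float).ravel()
    d=R.T@np.linalg.inv(c['camera_matrix'])@np.array([p[0],p[1],1.]); return -R.T@t,d
def atz(c,p,z):
    o,d=ray(c,p); return o+d*(z-o[2])/d[2]
def tri(c1,p1,c2,p2):
    o,d=ray(c1,p1);q,e=ray(c2,p2); s=np.linalg.lstsq(np.c_[d,-e],q-o,rcond=None)[0]; a,b=o+d*s[0],q+e*s[1]; return (a+b)/2,np.linalg.norm(a-b)
E
python3 - <<'E'
from h import *
for n in('side','top'):
    c=snap(n,n+'0'); print(n,ray(c,(320,240)),c['camera_matrix'][0,0])
s=r.sense(); print(s['tcp_pos'],s['ee_rot'],s['gripper_width'],s['time_s'])
E
```

```text
side (array([0.40600883, 0.78991065, 0.84035048]), array([ 0.10904792, -0.74608627, -0.65693918])) 497.1134696747126
top (array([ 0.3302321 , -0.05591496,  1.11635268]), array([ 0.21822148, -0.01744243, -0.97579901])) 451.9039499290764
[0.24881415 0.57281129 0.24656174] [[ 9.17139203e-01 -3.98566476e-01 -6.68046296e-04]
 [-3.98567014e-01 -9.17137309e-01 -1.86874658e-03]
 [ 1.32129557e-04  1.98016197e-03 -9.99998031e-01]] 0.9998622939040651 0.1
```

View pics/top0.png

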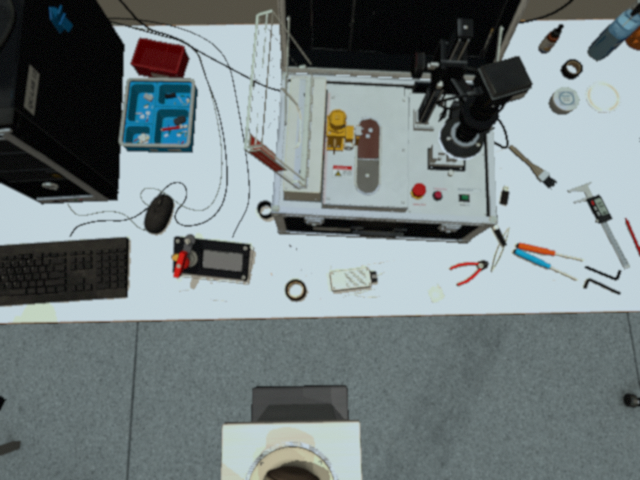

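View pics/side0.png

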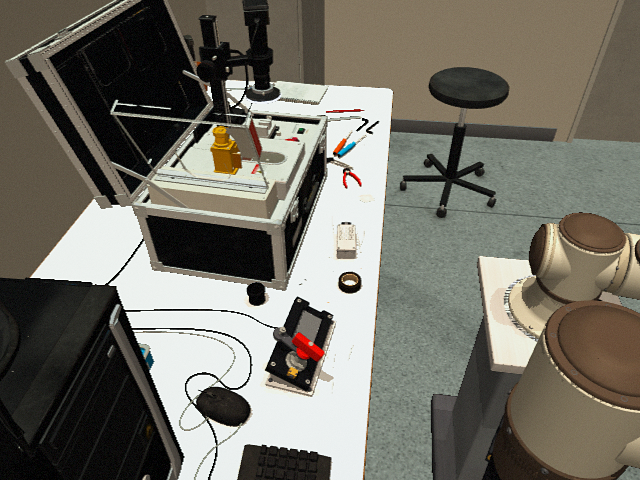

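The top view shows the unit at (352,279) with its connector at (374,277), and the nest at (212,258) with the knob at (182,258). The loupe is at (265,209), the tape at (296,290). In the side view the unit is at (345,238) and the nest at (302,343). I'll enlarge both.

```bash
python3 - <<'E'
from h import *
crop('top0',165,225,100,70,6,'a'); crop('top0',320,255,70,50,6,'b')
crop('side0',255,285,100,120,5,'c'); crop('side0',320,210,50,60,6,'d')
def stack(a,b,o,ax):
    A,B=[cv2.imread(f'pics/{k}.png') for k in(a,b)]
    W=np.zeros((600,800,3),np.uint8)
    return A,B
A=cv2.imread('pics/a.png');cv2.imwrite('pics/a.png',A)
C,D=cv2.imread('pics/c.png'),cv2.imread('pics/d.png')
W=np.zeros((600,800,3),np.uint8);W[:600,:500]=C;W[:360,500:800]=D;cv2.imwrite('pics/cd.png',W)
B=cv2.imread('pics/b.png');print(B.shape)
E
```

```text
(300, 420, 3)
```

View pics/a.png

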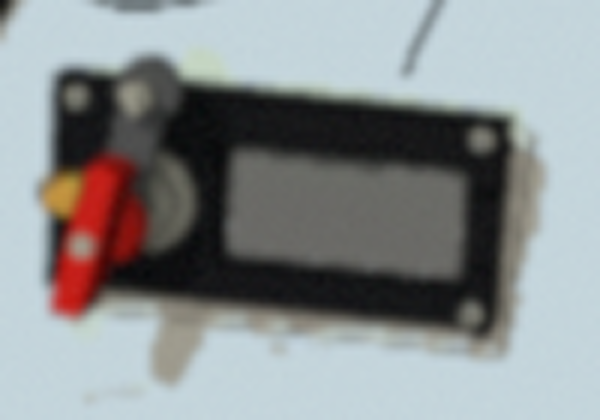

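View pics/b.png

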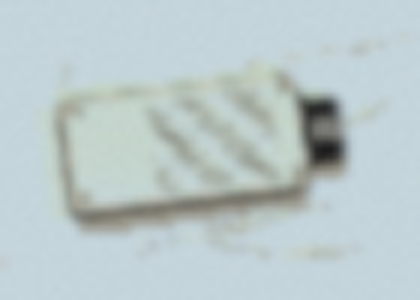

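View pics/cd.png

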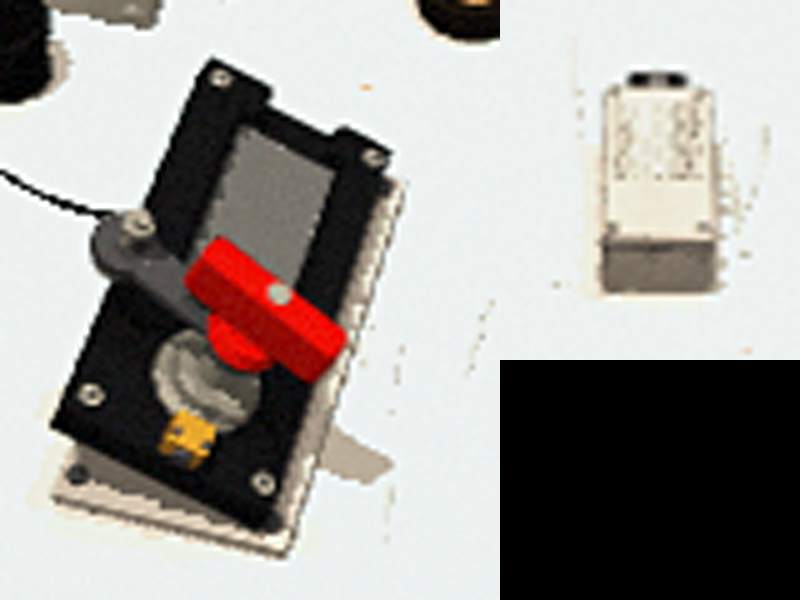

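```bash
cat > fit.py <<'E'
from h import *
from scipy.optimize import least_squares
T,S=load('top0'),load('side0')
f=lambda p,x,y,s:(np.array(p,float)+.5)/s-.5+[x,y]
ua=lambda p:f(p,165,225,6); ub=lambda p:f(p,320,255,6); uc=lambda p:f(p,255,285,5); ud=lambda p:f(p,320,210,6)
def Rz(a): c,s=np.cos(a),np.sin(a); return np.array([[c,-s,0],[s,c,0],[0,0,1]])
b=np.radians(25); Ry=np.array([[np.cos(b),0,-np.sin(b)],[0,1,0],[np.sin(b),0,np.cos(b)]])  # x up slope
def Rn(yaw): return Rz(yaw)@Ry
if __name__=='__main__':
    k,e=tri(T,ua((82,245)),S,uc((280,293))); print('knob',k,e)
    F,e=tri(T,ua((137,97)),S,uc((138,222))); print('armbolt',F,e)
    up=[(-23,48,34),(23,48,34),(23,-48,34),(-23,-48,34),(-23,48,0),(23,48,0)]
    up=np.array(up)/1e3
    tb=[(75,210),(58,100),(288,74),(305,188)]; sd=[(216,240),(104,238),(105,92),(213,92),(215,292),(102,290)]
    def fu(q,full=0):
        P=up@Rz(q[2]).T+[q[0],q[1],0]
        return np.r_[(proj(T,P[:4])-ub(tb)).ravel(),(proj(S,P)-ud(sd)).ravel()]
    u=least_squares(fu,[.4,-.1,0]); print('unit',u.x,np.degrees(u.x[2])); print(u.fun.reshape(-1,2).round(1).tolist())
    pl=np.array([(44,91,11),(44,-91,11),(-44,-91,11),(-44,91,11)])/1e3
    fl=np.array([(24.5,49.5,0),(-24.5,49.5,0),(-24.5,-49.5,0)])/1e3
    def fn(q):
        R=Rn(q[2]); o=np.array([q[0],q[1],.034]); w=lambda P:np.array(P)@R.T+o
        P=w(pl+[0,q[3],0])
        return np.r_[(proj(T,P)-ua([(58,71),(514,116),(491,332),(47,290)])).ravel(),(proj(S,P)-uc([(52,425),(212,60),(392,152),(270,528)])).ravel(),
          3*(proj(T,w([(0,.08,.083)]))-ua([(82,245)])).ravel(),3*(proj(S,w([(0,.08,.083)]))-uc([(280,293)])).ravel(),
          (proj(T,w(fl)[:2])-ua([(230,148),(225,258)])).ravel()]
    n=least_squares(fn,[.45,.2,0,.02]); print('nest',n.x,np.degrees(n.x[2])); print(n.fun.reshape(-1,2).round(1).tolist())
    R=Rn(n.x[2]); o=np.array([*n.x[:2],.034])
    for p in(k,F): print('in nest',R.T@(p-o))
    d=R.T@(F-k); print('knob angle ~',np.arctan2(-d[1],d[0]))
E
python3 fit.py
```

```text
knob [0.50297367 0.24572004 0.112046  ] 0.0018205144620287487
armbolt [0.55840407 0.22595956 0.11824873] 0.002581304189881588
unit [ 0.47676643 -0.14672245  0.09987242] 5.722268028184753
[[-0.2, 0.4], [0.3, -0.2], [1.2, -0.4], [1.2, -0.6], [0.3, 0.4], [-0.2, 0.3], [0.3, -0.6], [0.3, -0.2], [-0.2, 2.0], [-0.1, 1.8]]
nest [ 0.5294219   0.16138724 -0.11910547  0.02864542] -6.824240465349584
[[-1.1, 1.0], [-1.5, 1.0], [0.1, 0.2], [-0.2, -0.3], [3.4, -1.1], [0.1, 0.8], [0.7, 1.4], [1.9, -0.7], [2.2, -2.1], [-0.1, 2.1], [0.3, -2.1], [0.3, -1.0]]
in nest [0.00010135 0.08059264 0.08606697]
in nest [0.05473186 0.06755862 0.06743631]
knob angle ~ 0.23420661561112982
```

```bash
python3 - <<'E'
from fit import *
print('box side', atz(S,(281,286),0),atz(S,(323,165),0)); print('box top', atz(T,(285,238),0),atz(T,(437,242),0),atz(T,(480,229),.15))
print('box corner tri',tri(T,(277,214),S,(147,211)),tri(T,(437,242),S,(281,286)))
print('loupe',atz(T,(265,209),.037),'tape',atz(T,(296,290),.0))
# move to above unit: TCP target
s=r.sense(); R0=np.array(s['ee_rot']);p0=np.array(s['tcp_pos'])
yaw=np.radians(5.7)
Y=-np.array([np.cos(yaw),np.sin(yaw),0]);Z=np.array([0,0,-1.]);X=np.cross(Y,Z);G=np.c_[X,Y,Z]
from scipy.spatial.transform import Rotation as Ro
for z in(.14,):
  t=np.array([.4768,-.1467,z]);print(1e3*R0.T@(t-p0),Ro.from_matrix(R0.T@G).as_rotvec())
E
```

```text
box side [ 6.12615858e-01  9.32747614e-03 -1.11022302e-16] [ 0.5861178  -0.51702743  0.        ]
box top [0.58666794 0.01268067 0.        ] [ 0.56938546 -0.37191266  0.        ] [ 0.5648755  -0.42672144  0.15      ]
box corner tri (array([0.71438337, 0.06099912, 0.23269537]), np.float64(0.26640565240169134)) (array([ 0.72823832, -0.54112606, -0.59698344]), np.float64(0.06062653954056837))
loupe [0.65300018 0.05981749 0.037     ] tape [ 0.45447241 -0.01397437  0.        ]
[495.85414548 568.81212095 107.75381029] [ 0.00172057 -0.00117032  1.0613582 ]
```

The box behind the unit may be close to the gripper's 190 mm body, so I'll check where its front is.

```bash
python3 - <<'E'
from h import *
crop('top0',265,195,245,65,3.2,'e'); crop('side0',120,110,230,190,2,'g')
W=np.zeros((600,800,3),np.uint8)
for n,y in(('e',0),('g',215)):
    A=cv2.imread(f'pics/{n}.png');print(A.shape);W[y:y+A.shape[0],:A.shape[1]]=A[:600-y,:800]
cv2.imwrite('pics/eg.png',W)
E
```

```text
(208, 784, 3)
(380, 460, 3)
```

View pics/eg.png

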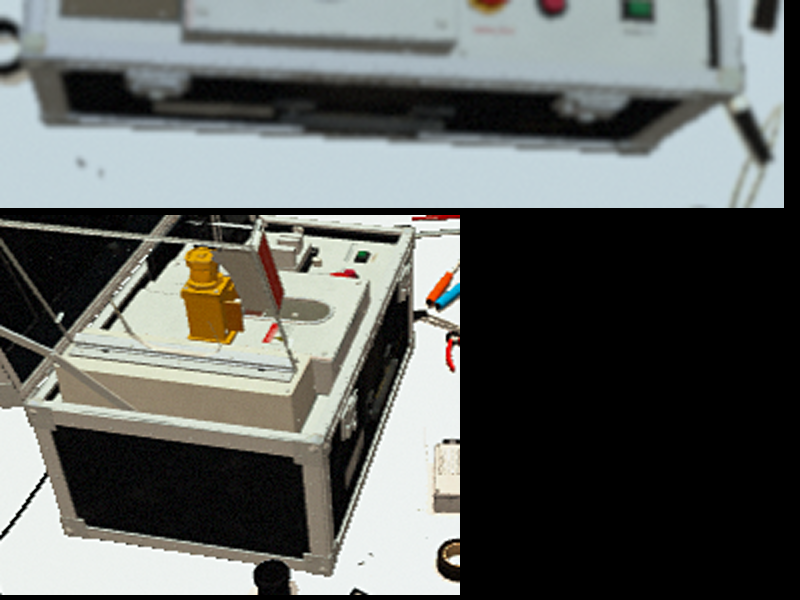

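The box's bottom front edge in the top view runs from (279,232) to (466,242). In the side view its near bottom corner is at (285,288). A low handle sits mid-front.

```bash
python3 - <<'E'
from fit import *
print(atz(T,(279,232.5),0),atz(T,(466,242.5),0),atz(S,(285,288),0),'handle front?',atz(T,(355,236),.1),atz(T,(355,236),0.0))
E
```

```text
[0.6012745  0.02786284 0.        ] [ 0.5667718  -0.44528641  0.        ] [0.60214292 0.01433009 0.        ] handle front? [ 0.56553958 -0.15512615  0.1       ] [ 0.58869172 -0.16488764  0.        ]
```

```bash
cat > go.py <<'E'
from h import *
from scipy.spatial.transform import Rotation as Ro
import sys
def delta(t,G):
    s=r.sense(); R0=np.array(s['ee_rot']);p0=np.array(s['tcp_pos'])
    print('t',s['time_s'],'shift',(1e3*R0.T@(np.array(t)-p0)).round(1),'rot',Ro.from_matrix(R0.T@G).as_rotvec().round(4),'F',np.round(s['wrist_force'],1),'w',round(s['gripper_width'],3),s['gripper_force'])
def Gdown(yawdeg):
    y=np.radians(yawdeg);Y=-np.array([np.cos(y),np.sin(y),0]);Z=np.array([0,0,-1.]);return np.c_[np.cross(Y,Z),Y,Z]
E
python3 -c "
from go import *
delta([.461,-.148,.14],Gdown(5.7))"
```

```text
t 0.1 shift [481.9 576.3 107.8] rot [ 0.0017 -0.0012  1.0614] F [-0.3  0.7 -0.2] w 1.0 0.0
```

Request:
{"fn": "move_arm", "kwargs": {"series": [{"grip": 1,"xyz": [482,576,108],"angular": [0.002,-0.001,1.061]},{"grip": 1,"xyz": [482,576,108],"angular": [0.002,-0.001,1.061]},{"grip": 1,"xyz": [482,576,108],"angular": [0.002,-0.001,1.061]},{"grip": 1,"xyz": [482,576,108],"angular": [0.002,-0.001,1.061]},{"grip": 1,"xyz": [482,576,108],"angular": [0.002,-0.001,1.061]},{"grip": 1,"xyz": [482,576,108],"angular": [0.002,-0.001,1.061]},{"grip": 1,"xyz": [482,576,108],"angular": [0.002,-0.001,1.061]},{"grip": 1,"xyz": [482,576,108],"angular": [0.002,-0.001,1.061]},{"grip": 1,"xyz": [482,576,108],"angular": [0.002,-0.001,1.061]},{"grip": 1,"xyz": [482,576,108],"angular": [0.002,-0.001,1.061]}]}}

```text
time_s: 1.1
tcp_pos: [0.389, 0.0966, 0.1762]
ee_rot: [[0.101, -0.995, 0.001], [-0.995, -0.101, 0.002], [-0.002, -0.002, -1.0]]
wrist_force: [1.6, 0.2, 0.2]
gripper_width: 1.002
gripper_force: 0.0
```

```bash
python3 -c "
from go import *
delta([.461,-.148,.10],Gdown(5.7))"
```

```text
t 1.1 shift [250.8 -46.9  75.8] rot [-0.0016  0.0021  0.0013] F [1.6 0.2 0.2] w 1.002 0.0
```

Request:
{"fn": "move_arm", "kwargs": {"series": [{"grip": 1,"xyz": [251,-47,76],"angular": [-0.0016,0.002,0.001]},{"grip": 1,"xyz": [251,-47,76],"angular": [-0.0016,0.002,0.001]},{"grip": 1,"xyz": [251,-47,76],"angular": [-0.0016,0.002,0.001]},{"grip": 1,"xyz": [251,-47,76],"angular": [-0.0016,0.002,0.001]},{"grip": 1,"xyz": [251,-47,76],"angular": [-0.0016,0.002,0.001]},{"grip": 1,"xyz": [251,-47,76],"angular": [-0.0016,0.002,0.001]},{"grip": 1,"xyz": [251,-47,76],"angular": [-0.0016,0.002,0.001]},{"grip": 1,"xyz": [251,-47,76],"angular": [-0.0016,0.002,0.001]}]}}

```text
time_s: 1.9
tcp_pos: [0.4605, -0.1464, 0.0996]
ee_rot: [[0.098, -0.995, -0.002], [-0.995, -0.098, -0.0], [-0.0, 0.002, -1.0]]
wrist_force: [0.6, -0.2, -0.0]
gripper_width: 0.998
gripper_force: 0.0
```

```bash
python3 -c "
from go import *
delta([.461,-.148,.040],Gdown(5.7))
snap('side','s1');crop('s1',285,140,120,130,4.5,'s1c')"
```

```text
t 1.9 shift [ 1.6 -0.4 59.6] rot [ 0.0015  0.     -0.0015] F [ 0.6 -0.2 -0. ] w 0.998 0.0
```

View pics/s1c.png

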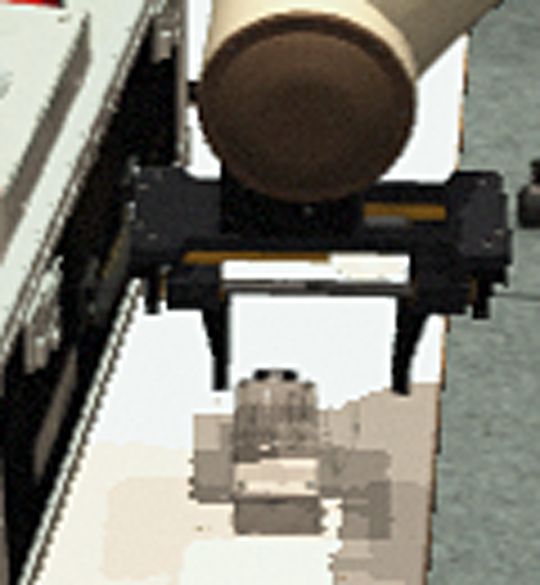

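The open fingers straddle the unit. The far finger's inner face is at crop x≈230, close to the unit's far edge at ≈233, so I'll check that clearance by projection.

```bash
python3 - <<'E'
from go import *
c=load('s1'); s=r.sense();p=np.array(s['tcp_pos']);R=np.array(s['ee_rot'])
q=lambda v:((proj(c,[v])[0]-[285,140]+.5)*4.5-.5).round(0)
for y in(-.0435,.0435): print('tip now',q(p+R@[0,y,.025]),'at z15',q(p+R@[0,y,.025]-[0,0,.06]))
u=np.array([.4768,-.1467,0]);a=np.array([.995,.0995,0])
print('unit edge mid top',q(u+a*.023+[0,0,.034]),q(u-a*.023+[0,0,.034]))
E
```

```text
tip now [229. 381.] at z15 [227. 465.]
tip now [391. 385.] at z15 [384. 468.]
unit edge mid top [236. 436.] [319. 438.]
```

Request:
{"fn": "move_arm", "kwargs": {"series": [{"grip": 1,"xyz": [1.6,-1,30],"angular": [0.0015,0,-0.0015]},{"grip": 1,"xyz": [1.6,-1,50],"angular": [0.0015,0,-0.0015]},{"grip": 1,"xyz": [1.6,-1,60],"angular": [0.0015,0,-0.0015]},{"grip": 1,"xyz": [1.6,-1,60],"angular": [0.0015,0,-0.0015]},{"grip": 0.7,"xyz": [1.6,-1,60],"angular": [0.0015,0,-0.0015]},{"grip": 0.5,"xyz": [1.6,-1,60],"angular": [0.0015,0,-0.0015]},{"grip": 0.4,"xyz": [1.6,-1,60],"angular": [0.0015,0,-0.0015]},{"grip": 0.3,"xyz": [1.6,-1,60],"angular": [0.0015,0,-0.0015]},{"grip": 0.3,"xyz": [1.6,-1,60],"angular": [0.0015,0,-0.0015]},{"grip": 0.3,"xyz": [1.6,-1,60],"angular": [0.0015,0,-0.0015]}]}}

```text
time_s: 2.95
tcp_pos: [0.4642, -0.1479, 0.041]
ee_rot: [[0.101, -0.995, 0.006], [-0.995, -0.101, -0.0], [0.001, -0.006, -1.0]]
wrist_force: [4.3, 1.3, 1.7]
gripper_width: 0.54
gripper_force: 1.6
```

Request:
{"fn": "move_arm", "kwargs": {"series": [{"grip": 0.3,"xyz": [0,0,0],"angular": [0,0,0]},{"grip": 0.3,"xyz": [0,0,0],"angular": [0,0,0]},{"grip": 0.3,"xyz": [0,0,0],"angular": [0,0,0]},{"grip": 0.3,"xyz": [0,0,-10],"angular": [0,0,0]},{"grip": 0.3,"xyz": [0,0,-60],"angular": [0,0,0]},{"grip": 0.3,"xyz": [0,0,-110],"angular": [0,0,0]},{"grip": 0.3,"xyz": [0,0,-140],"angular": [0,0,0]},{"grip": 0.3,"xyz": [0,0,-140],"angular": [0,0,0]}]}}

```text
time_s: 3.75
tcp_pos: [0.462, -0.148, 0.1833]
ee_rot: [[0.1, -0.995, 0.005], [-0.995, -0.1, 0.0], [0.0, -0.005, -1.0]]
wrist_force: [0.2, -1.0, -4.3]
gripper_width: 0.528
gripper_force: 30.0
```

```bash
cat >> go.py <<'E'
from fit import Rn
def nest(q): return Rn(q[2]),np.array([q[0],q[1],.034])
Q=[.5294,.1614,-.1191]
def Gn(yaw=None):
    R=Rn(Q[2] if yaw is None else yaw);return np.c_[-R[:,1],-R[:,0],-R[:,2]]
def tn(v,Q=Q): R,o=nest(Q); return o+R@np.array(v)
E
python3 -c "
from go import *
print(tn([0,0,.111]),tn([0,0,.041]))
delta(tn([0,0,.121]),Gn())"
```

```text
[0.48282169 0.16697386 0.13460016] [0.5121954  0.16345881 0.07115862]
t 3.75 shift [-312.2  -47.9   39.8] rot [0.4291 0.0479 0.2156] F [ 0.2 -1.  -4.3] w 0.528 29.98652994632721
```

Request:
{"fn": "move_arm", "kwargs": {"series": [{"grip": 0.3,"xyz": [-312,-48,40],"angular": [0.429,0.048,0.216]},{"grip": 0.3,"xyz": [-312,-48,40],"angular": [0.429,0.048,0.216]},{"grip": 0.3,"xyz": [-312,-48,40],"angular": [0.429,0.048,0.216]},{"grip": 0.3,"xyz": [-312,-48,40],"angular": [0.429,0.048,0.216]},{"grip": 0.3,"xyz": [-312,-48,40],"angular": [0.429,0.048,0.216]},{"grip": 0.3,"xyz": [-312,-48,40],"angular": [0.429,0.048,0.216]},{"grip": 0.3,"xyz": [-312,-48,40],"angular": [0.429,0.048,0.216]},{"grip": 0.3,"xyz": [-312,-48,40],"angular": [0.429,0.048,0.216]},{"grip": 0.3,"xyz": [-312,-48,40],"angular": [0.429,0.048,0.216]}]}}

```text
time_s: 4.65
tcp_pos: [0.4773, 0.1226, 0.1435]
ee_rot: [[-0.123, -0.904, 0.409], [-0.992, 0.109, -0.056], [0.006, -0.413, -0.911]]
wrist_force: [0.9, -0.7, -4.5]
gripper_width: 0.522
gripper_force: 30.0
```

```bash
python3 - <<'E'
from go import *
delta(tn([0,0,.121]),Gn())
snap('side','s2');snap('top','t2')
crop('s2',240,240,130,170,3.5,'s2c');crop('t2',165,220,110,90,3,'t2c')
W=np.zeros((600,800,3),np.uint8)
A=cv2.imread('pics/s2c.png');B=cv2.imread('pics/t2c.png');W[:A.shape[0],:A.shape[1]]=A;W[:B.shape[0],460:460+B.shape[1]]=B;cv2.imwrite('pics/st2.png',W)
E
```

```text
t 4.65 shift [-44.7   3.6  -2.1] rot [ 0.0107 -0.0071 -0.0008] F [ 0.9 -0.7 -4.5] w 0.522 29.983398914337158
```

View pics/st2.png

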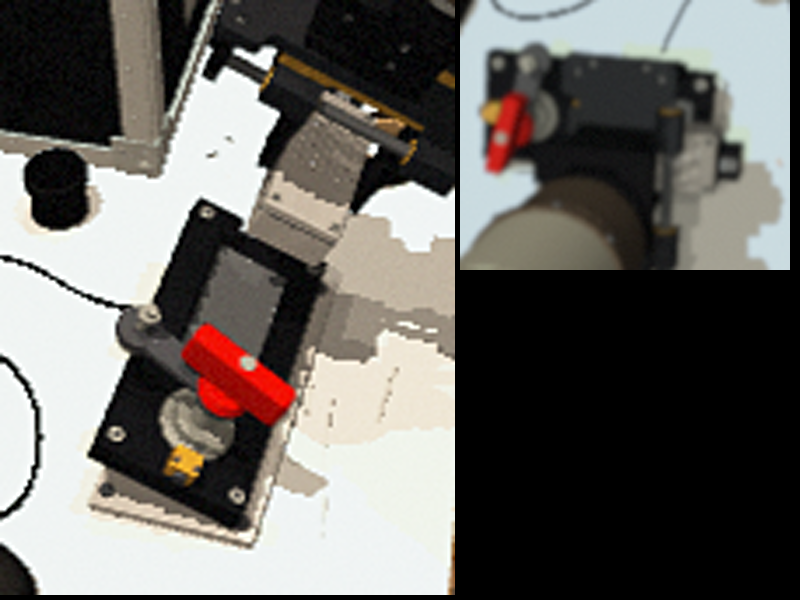

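The side view shows the unit held square, still 45 mm short of the pocket. Its near end face spans roughly (252,232)–(332,262) along the bottom in the crop. The pocket floor's far corners are near (228,247) and (285,275). I'll finish the travel and compare these with the model.

Request:
{"fn": "move_arm", "kwargs": {"series": [{"grip": 0.3,"xyz": [-45,3.6,-2],"angular": [0.01,-0.007,-0.001]},{"grip": 0.3,"xyz": [-45,3.6,-2],"angular": [0.01,-0.007,-0.001]},{"grip": 0.3,"xyz": [-45,3.6,-2],"angular": [0.01,-0.007,-0.001]}]}}

```text
time_s: 5.05
tcp_pos: [0.4802, 0.1685, 0.1447]
ee_rot: [[-0.115, -0.9, 0.421], [-0.993, 0.104, -0.048], [-0.001, -0.423, -0.906]]
wrist_force: [-0.6, 0.1, -4.6]
gripper_width: 0.528
gripper_force: 30.0
```

```bash
python3 - <<'E'
from go import *
c=load('s2')
q=lambda P:((proj(c,P)-[240,240]+.5)*3.5-.5).round(0).tolist()
p=np.array([.4773,.1226,.1435]);R=np.array([[-0.123,-0.904,0.409],[-0.992,0.109,-0.056],[0.006,-0.413,-0.911]])
# unit in tool: unit x=-toolY, y=-toolX, z=-toolZ, origin +41 along tool z
u=lambda v:p+R@np.array([-v[1],-v[0],.041-v[2]])
print('unit +y end: tl,tr,br,bl',q([u(v) for v in((.023,.048,.034),(-.023,.048,.034),(-.023,.048,0),(.023,.048,0))]))
print('floor -y+x,-y-x,+y-x',q([tn(v) for v in((.0245,-.0495,0),(-.0245,-.0495,0),(-.0245,.0495,0))]))
print('plate -y+x,-y-x,+y-x,+y+x',q([tn([a,b+.0286,.011]) for a,b in((.044,-.091),(-.044,-.091),(-.044,.091),(.044,.091))]))
print('knob',q([tn([0,.08,.083])]))
delta(tn([0,0,.121]),Gn()) 
snap('side','s3');snap('top','t3')
E
```

```text
unit +y end: tl,tr,br,bl [[264.0, 205.0], [340.0, 243.0], [314.0, 275.0], [240.0, 238.0]]
floor -y+x,-y-x,+y-x [[217.0, 242.0], [288.0, 279.0], [244.0, 411.0]]
plate -y+x,-y-x,+y-x,+y+x [[201.0, 202.0], [329.0, 269.0], [248.0, 524.0], [101.0, 451.0]]
knob [[248.0, 365.0]]
t 5.05 shift [1.2 1.8 0.3] rot [-0.0007  0.0023  0.0036] F [-0.6  0.1 -4.6] w 0.528 29.987305104732513
```

Request:
{"fn": "move_arm", "kwargs": {"series": [{"grip": 0.3,"xyz": [1.2,1.8,30],"angular": [-0.0007,0.0023,0.0036]},{"grip": 0.3,"xyz": [1.2,1.8,55],"angular": [-0.0007,0.0023,0.0036]},{"grip": 0.3,"xyz": [1.2,1.8,62],"angular": [-0.0007,0.0023,0.0036]},{"grip": 0.3,"xyz": [1.2,1.8,62],"angular": [-0.0007,0.0023,0.0036]},{"grip": 0.3,"xyz": [1.2,1.8,62],"angular": [-0.0007,0.0023,0.0036]}]}}

```text
time_s: 5.65
tcp_pos: [0.5073, 0.1639, 0.0922]
ee_rot: [[-0.128, -0.901, 0.415], [-0.992, 0.116, -0.054], [0.001, -0.419, -0.908]]
wrist_force: [0.1, 0.1, -3.6]
gripper_width: 0.528
gripper_force: 30.0
```

```bash
python3 - <<'E'
from go import *
delta(tn([0,0,.059]),Gn())
snap('side','s4');snap('top','t4')
crop('s4',260,280,90,115,5,'s4c');crop('t4',165,225,100,70,3.4,'t4c')
W=np.zeros((600,800,3),np.uint8)
A=cv2.imread('pics/s4c.png');B=cv2.imread('pics/t4c.png');W[:A.shape[0],:A.shape[1]]=A;W[:B.shape[0],455:455+B.shape[1]]=B
cv2.imwrite('pics/st4.png',W)
c=load('s4');t=load('t4');s=r.sense();p=np.array(s['tcp_pos']);R=np.array(s['ee_rot'])
q=lambda P:((proj(c,P)-[260,280]+.5)*5-.5).round(0).tolist()
u=lambda v:p+R@np.array([-v[1],-v[0],.041-v[2]])
print('unit +y end: tl,tr,br,bl',q([u(v) for v in((.023,.048,.034),(-.023,.048,.034),(-.023,.048,0),(.023,.048,0))]))
print('unit -y top tl,tr',q([u(v) for v in((.023,-.048,.034),(-.023,-.048,.034))]))
print('conn end top',q([u(v) for v in((.013,-.065,.027),(-.013,-.065,.027))]))
print('pocket rim -y+x,-y-x,+y-x,+y+x',q([tn(v) for v in((.0275,-.0525,.011),(-.0275,-.0525,.011),(-.0275,.0525,.011),(.0275,.0525,.011))]))
E
```

```text
t 5.65 shift [-0.1  4.5  3.1] rot [ 0.0041 -0.0047 -0.008 ] F [ 0.1  0.1 -3.6] w 0.528 29.989148676395416
unit +y end: tl,tr,br,bl [[184.0, 259.0], [292.0, 314.0], [257.0, 356.0], [152.0, 302.0]]
unit -y top tl,tr [[254.0, 77.0], [354.0, 129.0]]
conn end top [[280.0, 67.0], [335.0, 96.0]]
pocket rim -y+x,-y-x,+y-x,+y+x [[216.0, 124.0], [331.0, 184.0], [264.0, 384.0], [139.0, 321.0]]
```

View pics/st4.png

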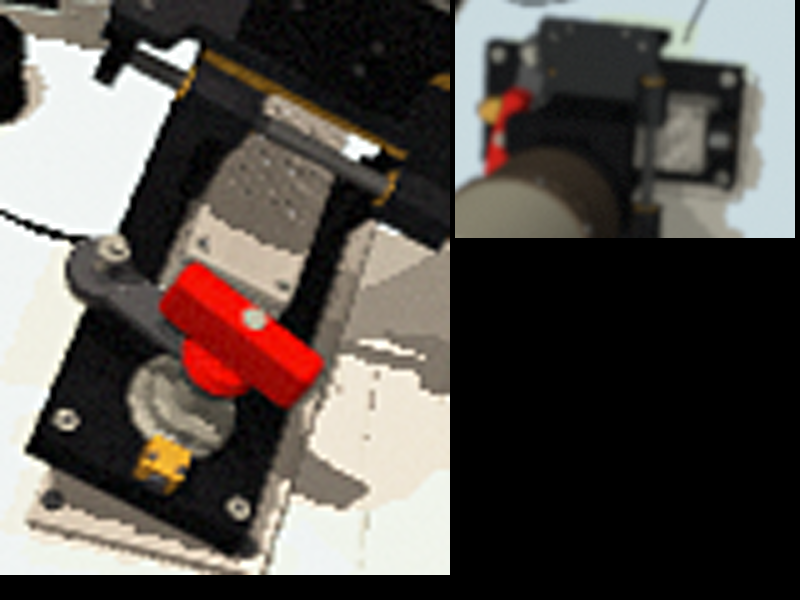

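The unit sits above the pocket and is square to it. Its right-hand top edge runs through crop (335,190) to (293,310), which matches prediction. I'll refine the pocket location from the grey floor's centroid in the earlier pictures, allowing for wall occlusion.

```bash
python3 - <<'E'
from go import *
def rect(z,m=0,Qv=Q): return np.float32([tn([a*(.0245+m),b*(.0495+m),z],Qv) for a,b in((1,1),(1,-1),(-1,-1),(-1,1))])
K=8
def model(c,Qv):
    M=np.full((480*K//2,640*K//2),255,np.uint8)  # half-res*K
    for z,m in((0,0),(.008,0),(.011,.003)):
        A=np.zeros_like(M); cv2.fillPoly(A,[((proj(c,rect(z,m,Qv))+.5)*K/2-.5).round().astype(np.int32)],255); M&=A
    return M
for f,win in(('top0',(198,245,248,275)),):
    c=load(f);im=c['img'].astype(int);x0,y0,x1,y1=win
    g=cv2.resize(c['img'][:,:,1],None,fx=K/2,fy=K/2,interpolation=cv2.INTER_LINEAR)
    hs=c['img'].max(2).astype(int)-c['img'].min(2)
    B=((g>60)&(g<150)).astype(np.uint8)
    W=np.zeros_like(B);s=K//2;W[y0*s:y1*s,x0*s:x1*s]=1;B=B*W
    n,L,st,ce=cv2.connectedComponentsWithStats(B);i=1+st[1:,4].argmax()
    M=model(c,Q);m=cv2.moments(M,True);
    print(f,'obs c',(ce[i]+.5)/s-.5,'area',st[i,4]/s/s,'mod c',(m['m10']/m['m00']+.5)/s-.5,(m['m01']/m['m00']+.5)/s-.5,m['m00']/s/s)
    print('rect obs',cv2.minAreaRect(np.argwhere(L==i)[:,::-1].astype(np.float32)),'mod',cv2.minAreaRect(np.argwhere(M>0)[:,::-1].astype(np.float32)))
    J=(proj(c,[tn([.001,0,0]),tn([0,.001,0])])-proj(c,[tn([0,0,0])]*2)); print('px/mm x,y',J)
c=load('s2'); print('side floor px obs edges: threshold rows')
g=c['img'][:,:,1]; 
for row in(318,324,330): print(row,g[row,286:330].tolist())
M=model(c,Q)
for row in(318,324,330):
    w=np.where(M[row*4+2]>0)[0]/4; print(row,w.min(),w.max())
E
```

```text
top0 obs c [222.313014   260.26671041] area 714.375 mod c 222.64384432414698 259.23464156824144 762.0
rect obs ((890.6123657226562, 1042.432861328125), (160.952880859375, 74.32620239257812), 6.009005546569824) mod ((891.8069458007812, 1038.4307861328125), (163.88262939453125, 75.72232818603516), 5.710593223571777)
px/mm x,y [[ 0.02016726 -0.39662746]
 [-0.40796905 -0.04088661]]
side floor px obs edges: threshold rows
318 [181, 0, 12, 23, 21, 24, 18, 21, 18, 18, 19, 16, 9, 28, 57, 64, 97, 95, 91, 91, 87, 91, 91, 101, 103, 101, 104, 105, 105, 91, 95, 97, 89, 39, 11, 7, 7, 15, 11, 7, 8, 4, 12, 32]
324 [19, 23, 23, 21, 17, 22, 21, 22, 20, 12, 8, 28, 52, 56, 97, 92, 93, 91, 93, 93, 92, 93, 94, 91, 89, 96, 90, 101, 89, 97, 91, 91, 93, 85, 24, 0, 6, 15, 0, 14, 6, 12, 11, 12]
330 [29, 22, 19, 18, 19, 26, 25, 16, 16, 45, 64, 98, 92, 97, 95, 97, 96, 87, 90, 90, 86, 92, 91, 91, 89, 96, 94, 90, 96, 89, 96, 88, 21, 9, 8, 10, 15, 1, 11, 10, 3, 9, 60, 110]
318 299.0 320.0
324 296.75 320.75
330 294.5 318.5
```

```bash
python3 - <<'E'
from go import *
s=r.sense();p=np.array(s['tcp_pos']);R=np.array(s['ee_rot']);c=load('t4')
u=lambda v:p+R@np.array([-v[1],-v[0],.041-v[2]])
print('pred unit -y top corners +x,-x; connector end',proj(c,[u(v) for v in((.023,-.048,.034),(-.023,-.048,.034),(0,-.065,.027))]).round(1).tolist())
g=c['img'][:,:,1]
for x in(232,236,238): print('col',x,g[246:284,x].tolist())
for y in(262,268): print('row',y,g[y,226:252].tolist())
delta(tn([-.001,0,.059]),Gn())
E
```

```text
pred unit -y top corners +x,-x; connector end [[237.4, 255.6], [236.2, 274.8], [244.7, 265.2]]
col 232 [25, 22, 21, 23, 18, 29, 47, 71, 81, 90, 115, 134, 136, 140, 146, 145, 138, 133, 128, 129, 136, 146, 152, 145, 137, 130, 125, 127, 116, 75, 30, 28, 62, 104, 131, 134, 132, 143]
col 236 [23, 26, 27, 22, 22, 27, 46, 70, 79, 85, 100, 113, 108, 111, 127, 137, 139, 139, 139, 138, 137, 137, 135, 134, 132, 129, 124, 112, 97, 73, 42, 21, 46, 95, 134, 144, 146, 153]
col 238 [23, 27, 24, 24, 23, 25, 36, 59, 77, 83, 85, 90, 87, 82, 84, 83, 85, 81, 80, 80, 76, 76, 75, 72, 68, 67, 64, 60, 48, 34, 20, 19, 41, 87, 129, 146, 147, 147]
row 262 [89, 121, 141, 145, 147, 145, 138, 137, 141, 141, 139, 123, 85, 39, 25, 26, 28, 26, 29, 25, 25, 32, 55, 98, 122, 130]
row 268 [108, 114, 128, 138, 144, 147, 152, 147, 142, 140, 135, 114, 75, 45, 53, 62, 64, 65, 62, 45, 34, 37, 80, 120, 132, 148]
t 5.75 shift [2.4 5.6 4.9] rot [ 0.0008 -0.0014 -0.0007] F [-0.6 -0.6 -2.9] w 0.528 29.987716376781464
```

Request:
{"fn": "move_arm", "kwargs": {"series": [{"grip": 0.3,"xyz": [0,4.5,3],"angular": [0.001,-0.002,-0.003]},{"grip": 0.3,"xyz": [0,4.5,3],"angular": [0.001,-0.002,-0.003]},{"grip": 0.3,"xyz": [0,4.5,3],"angular": [0.001,-0.002,-0.003]}]}}

```text
time_s: 6.05
tcp_pos: [0.5049, 0.1697, 0.093]
ee_rot: [[-0.117, -0.901, 0.419], [-0.993, 0.105, -0.051], [0.002, -0.422, -0.907]]
wrist_force: [0.5, 0.2, -3.0]
gripper_width: 0.528
gripper_force: 30.0
```

```bash
python3 - <<'E'
from go import *
delta(tn([-.0007,.0013,.059]),Gn())
for i in range(3):
    r.capture('side'); delta(tn([-.0007,.0013,.059]),Gn())
E
```

```text
t 6.05 shift [4.  2.7 5.1] rot [ 0.0011 -0.0009  0.0028] F [ 0.5  0.2 -3. ] w 0.528 29.987534880638123
t 6.1 shift [4.  2.9 5.1] rot [ 0.001  -0.001   0.0025] F [-0.3  0.1 -4. ] w 0.526 29.987584054470062
t 6.15 shift [3.9 3.  5. ] rot [ 0.0011 -0.0011  0.0021] F [ 0.3  0.6 -3.4] w 0.526 29.987277388572693
t 6.2 shift [3.8 3.  4.9] rot [ 0.0013 -0.0012  0.0018] F [-0.7  0.3 -3. ] w 0.525 29.987424910068512
```

Request:
{"fn": "move_arm", "kwargs": {"series": [{"grip": 0.3,"xyz": [3.5,2.7,4],"angular": [0.001,-0.001,0.001]},{"grip": 0.3,"xyz": [3.5,2.7,4],"angular": [0.001,-0.001,0.001]},{"grip": 0.3,"xyz": [3.5,2.7,4],"angular": [0.001,-0.001,0.001]},{"grip": 0.3,"xyz": [3.5,2.7,4],"angular": [0.001,-0.001,0.001]},{"grip": 0.3,"xyz": [3.5,2.7,4],"angular": [0.001,-0.001,0.001]}]}}

```text
time_s: 6.7
tcp_pos: [0.5048, 0.1668, 0.0909]
ee_rot: [[-0.121, -0.902, 0.415], [-0.993, 0.108, -0.054], [0.004, -0.418, -0.908]]
wrist_force: [0.6, -0.9, -3.6]
gripper_width: 0.52
gripper_force: 30.0
```

```bash
python3 - <<'E'
from go import *
for i in range(4):
    delta(tn([-.0007,.0013,.059]),Gn());r.capture('side')
E
```

```text
t 6.7 shift [1.2 2.  3.2] rot [ 0.0048 -0.0048 -0.0003] F [ 0.6 -0.9 -3.6] w 0.52 29.987565279006958
t 6.75 shift [1.2 2.  3.2] rot [ 0.0048 -0.0048 -0.0004] F [ 0.2 -0.2 -3.5] w 0.529 29.987492859363556
t 6.8 shift [1.2 2.  3.2] rot [ 0.0048 -0.0048 -0.0004] F [ 0.8 -0.1 -3.4] w 0.523 29.98757779598236
t 6.85 shift [1.2 2.  3.2] rot [ 0.0048 -0.0047 -0.0004] F [-0.3  0.9 -4.3] w 0.524 29.98747318983078
```

Request:
{"fn": "move_arm", "kwargs": {"series": [{"grip": 0.3,"xyz": [1.5,2.5,3],"angular": [0.004,-0.004,0]},{"grip": 0.3,"xyz": [1.5,2.5,6],"angular": [0.004,-0.004,0]},{"grip": 0.3,"xyz": [1.5,2.5,8],"angular": [0.004,-0.004,0]},{"grip": 0.3,"xyz": [1.5,2.5,8],"angular": [0.004,-0.004,0]},{"grip": 0.3,"xyz": [1.5,2.5,8],"angular": [0.004,-0.004,0]}]}}

```text
time_s: 7.4
tcp_pos: [0.5067, 0.1676, 0.0879]
ee_rot: [[-0.122, -0.903, 0.412], [-0.992, 0.108, -0.057], [0.007, -0.416, -0.909]]
wrist_force: [0.3, 0.2, -4.3]
gripper_width: 0.527
gripper_force: 30.0
```

```bash
python3 - <<'E'
from go import *
for i in range(2):
    delta(tn([-.0007,.0013,.053]),Gn());r.capture('side')
E
```

```text
t 7.4 shift [2.1 2.4 5.7] rot [ 0.0075 -0.0075 -0.0003] F [ 0.3  0.2 -4.3] w 0.527 29.987496435642242
t 7.45 shift [2.1 2.4 5.7] rot [ 0.0075 -0.0075 -0.0003] F [ 0.5 -0.5 -3.2] w 0.523 29.98770833015442
```

Request:
{"fn": "move_arm", "kwargs": {"series": [{"grip": 0.3,"xyz": [2,3,3],"angular": [0.01,-0.01,0]},{"grip": 0.3,"xyz": [2,3,5],"angular": [0.01,-0.01,0]},{"grip": 0.3,"xyz": [2,3,7],"angular": [0.01,-0.01,0]},{"grip": 0.3,"xyz": [2,3,7],"angular": [0.01,-0.01,0]}]}}

```text
time_s: 7.9
tcp_pos: [0.5083, 0.1688, 0.0878]
ee_rot: [[-0.122, -0.903, 0.413], [-0.993, 0.108, -0.056], [0.006, -0.417, -0.909]]
wrist_force: [-0.1, -0.4, -3.2]
gripper_width: 0.524
gripper_force: 30.0
```

```bash
python3 - <<'E'
from go import *
delta(tn([-.0007,.0013,.053]),Gn()); print(np.round(r.sense()['joint_velocities'],2),np.round(r.sense()['joints'],2))
E
```

```text
t 7.9 shift [3.6 3.6 5. ] rot [ 0.0065 -0.0067 -0.0003] F [-0.1 -0.4 -3.2] w 0.524 29.98750627040863
[-0.03 -0.01 -0.17  0.02  0.06  0.01] [  15.39   16.74  -55.38  117.58  -10.65 -138.39]
```

Joint 4 is at its limit (117.6), which is why the pose isn't being reached. I'll back off and record joint and pose data, so I can model the arm and find a reachable tool lean.

```bash
cat > rec.py <<'E'
from h import *
import json,os
s=r.sense();d=json.load(open('rec.json')) if os.path.exists('rec.json') else []
d.append([np.array(s['joints']).tolist(),np.array(s['tcp_pos']).tolist(),np.array(s['ee_rot']).tolist()]);json.dump(d,open('rec.json','w'));print(np.round(s['joints'],2),np.round(s['tcp_pos'],4),s['time_s'])
E
python3 rec.py
```

```text
[  15.39   16.74  -55.38  117.58  -10.65 -138.39] [0.5083 0.1688 0.0878] 7.9
```

Request:
{"fn": "move_arm", "kwargs": {"series": [{"grip": 0.3,"xyz": [0,0,-40],"angular": [0,0,0]},{"grip": 0.3,"xyz": [0,0,-80],"angular": [0,0,0]},{"grip": 0.3,"xyz": [0,0,-80],"angular": [0,0,0]}]}}

```text
time_s: 8.2
tcp_pos: [0.5037, 0.1734, 0.1433]
ee_rot: [[-0.129, -0.888, 0.442], [-0.992, 0.11, -0.068], [0.012, -0.447, -0.895]]
wrist_force: [1.1, 0.5, -2.9]
gripper_width: 0.525
gripper_force: 30.0
```

```bash
python3 rec.py
```

```text
[  30.94   11.01  -54.72   79.24  -16.91 -113.84] [0.5037 0.1734 0.1433] 8.2
```

Request:
{"fn": "move_arm", "kwargs": {"series": [{"grip": 0.3,"xyz": [50,0,0],"angular": [-0.15,0,0]},{"grip": 0.3,"xyz": [80,0,0],"angular": [-0.3,0,0]},{"grip": 0.3,"xyz": [80,0,0],"angular": [-0.4,0,0]},{"grip": 0.3,"xyz": [80,0,0],"angular": [-0.4,0,0]}]}}

```text
time_s: 8.6
tcp_pos: [0.5065, 0.0937, 0.1502]
ee_rot: [[-0.156, -0.949, 0.275], [-0.986, 0.135, -0.095], [0.053, -0.286, -0.957]]
wrist_force: [1.7, -3.5, -3.5]
gripper_width: 0.523
gripper_force: 30.0
```

```bash
python3 rec.py; cat > fk.py <<'E'
import numpy as np, json
from scipy.optimize import least_squares
from scipy.spatial.transform import Rotation as Ro
# up-arm pitch j2 from vertical, forearm pitch = j3-j2 (up positive)
Ax=lambda a,t:Ro.from_rotvec(np.radians(t)*np.array(a,float)).as_matrix()
def fk(q,k):
    a1,h,L1,a3,L2,d=k
    B=Ax([0,0,1],q[0]); F=B@Ax([0,1,0],-(q[2]-q[1]))   # forearm frame: x forward along forearm
    U=B@Ax([0,1,0],q[1])
    W=B@[a1,0,h]+U@[0,0,L1]+F@[L2,0,a3]
    H=F@Ax([1,0,0],S[0]*q[3])@Ax([0,1,0],-q[4])@Ax([1,0,0],S[1]*q[5])
    R=H@C
    return W+H@[d,0,0],R
S=[1,1]; C=np.eye(3)
D=json.load(open('rec.json'))
D.append([[81.337,22.042,.453,0,-68.411,-14.817],[.24881,.57281,.24656],[[.917139,-.398566,-.000668],[-.398567,-.917137,-.001869],[.000132,.00198,-.999998]]])
best=None
for s0 in(1,-1):
    for s1 in(1,-1):
        S[:]=[s0,s1];C=np.eye(3)
        Rs=[fk(q,[0]*6)[1].T@np.array(R) for q,p,R in D]
        m=Ro.from_matrix(Rs).mean(); e=max((m.inv()*Ro.from_matrix(x)).magnitude() for x in Rs)
        if best is None or e<best[0]: best=(e,s0,s1,m.as_matrix())
S[:]=best[1:3];C=best[3]
f=lambda k:np.r_[np.concatenate([fk(q,k)[0]-p for q,p,R in D]),1e-3*(np.array(k)-[.05,.33,.35,.03,.35,.2])]
sol=least_squares(f,[.05,.33,.35,.03,.35,.2]);k=sol.x
if __name__=='__main__':
    print('rot err',best[:3],C.round(3).tolist(),'k',k.round(4),'pos err',np.abs(f(k)[:-6]).max())
E
python3 fk.py
```

```text
[ 34.01  11.41 -42.36  28.76 -28.94 -66.98] [0.5065 0.0937 0.1502] 8.6
rot err (0.001492722772989829, -1, -1) [[-0.0, -0.0, 1.0], [-1.0, 0.0, -0.0], [-0.0, -1.0, -0.0]] k [0.073  0.2802 0.566  0.031  0.3268 0.4644] pos err 0.15833318601824586
```

```bash
python3 - <<'E'
s=open('fk.py').read()
s=s.replace("a1,h,L1,a3,L2,d=k","a1,h,L1,a3,L2,d,e=k").replace("return W+H@[d,0,0],R","return W+H@[d,0,e],R").replace("[0]*6","[0]*7")
s=s.replace("H=F@Ax([1,0,0],S[0]*q[3])@Ax([0,1,0],-q[4])@Ax([1,0,0],S[1]*q[5])","H5=F@Ax([1,0,0],S[0]*q[3])@Ax([0,1,0],-q[4]); H=H5@Ax([1,0,0],S[1]*q[5])")
s=s.replace("W+H@[d,0,e]","W+H5@[d,0,e]").replace("[.05,.33,.35,.03,.35,.2]","[0,.265,.444,.11,.47,.28,.08]").replace("[:-6]","[:-7]")
open('fk.py','w').write(s)
E
python3 fk.py
```

```text
rot err (0.001492722772989829, -1, -1) [[-0.0, -0.0, 1.0], [-1.0, 0.0, -0.0], [-0.0, -1.0, -0.0]] k [-0.4349  0.1182  1.3392  0.1285  0.2958  1.1413  0.2102] pos err 0.15840523102948761
```

```bash
sed -i 's/d,e=k/d,e,m,n=k/; s/B@\[a1,0,h\]/B@[a1,m,h]/; s/H5@\[d,0,e\]/H5@[d,n,e]/; s/\[0\]\*7/[0]*9/; s/\.28,\.08\]/.28,0,-.16,0]/g; s/\[:-7\]/[:-9]/' fk.py; python3 fk.py
```

```text
rot err (0.001492722772989829, -1, -1) [[-0.0, -0.0, 1.0], [-1.0, 0.0, -0.0], [-0.0, -1.0, -0.0]] k [-2.000e-04  1.587e-01  5.669e-01  1.000e-04  4.199e-01  2.832e-01
  7.000e-04 -2.000e-04 -1.595e-01] pos err 3.7745872529165725e-05
```

```bash
cat > ik.py <<'E'
from fk import *; from go import tn,Gn
lo=np.array([-179.83,-69.29,-61.27,-181.25,-171.15,-177.46])+1;hi=np.array([179.83,118.12,80.66,117.63,-9.14,177.46])-1
def ik(t,G,n=60,seed=0,near=None):
    g=np.random.default_rng(seed);out=[]
    def f(q):
        p,R=fk(q,k);return np.r_[(p-t)*10,Ro.from_matrix(R.T@G).as_rotvec()]
    st=[near] if near is not None else [g.uniform(np.maximum(lo,[-90,-60,-61,-181,-171,-177]),np.minimum(hi,[110,100,80,200,0,178])) for _ in range(n)]
    for q0 in st:
        s=least_squares(f,np.clip(q0,lo+.1,hi-.1),bounds=(lo,hi))
        if np.abs(s.fun).max()<1e-3 and not any(np.abs(s.x-o).max()<2 for o in out): out.append(s.x)
    return out
def lean(a): return Ax([0,1,0],a)   # about tool y
F2=np.diag([-1,-1,1.])
E
python3 - <<'E'
from ik import *
for nm,t in(('seat',tn([0,.0013,.041])),('hover',tn([0,.0013,.12]))):
    for fl in(0,1):
        G=Gn()@(F2 if fl else np.eye(3))
        print(nm,'flip',fl,[x.round(1).tolist() for x in ik(t,G)])
for th in(.23,.7,1.2,1.4):
    Rk=Gn(); # tool y = across wing (nest y at th=0): 
    for nmn,o in(('k0',90),('k1',-90)):
        G=Gn()@Ax([0,0,1],o+np.degrees(th)); print('knob',th,nmn,[x.round(0).tolist() for x in ik(tn([0,.08,.083-.006]),G,30)])
E
```

```text
seat flip 0 []
seat flip 1 []
hover flip 0 [[33.2, 9.0, -56.6, 73.8, -16.4, -110.4]]
hover flip 1 [[33.3, 9.0, -56.6, 73.4, -16.5, 69.9]]
knob 0.23 k0 [[35.0, 18.0, -52.0, 86.0, -16.0, 132.0]]
knob 0.23 k1 [[35.0, 18.0, -52.0, 86.0, -16.0, -48.0]]
knob 0.7 k0 [[35.0, 18.0, -52.0, 86.0, -16.0, 105.0]]
knob 0.7 k1 [[35.0, 18.0, -52.0, 86.0, -16.0, -75.0]]
knob 1.2 k0 [[35.0, 18.0, -52.0, 86.0, -16.0, 76.0]]
knob 1.2 k1 [[35.0, 18.0, -52.0, 86.0, -16.0, -104.0]]
knob 1.4 k0 [[35.0, 18.0, -52.0, 86.0, -16.0, 65.0]]
knob 1.4 k1 [[35.0, 18.0, -52.0, 86.0, -16.0, -115.0]]
```

```bash
python3 - <<'E'
from ik import *
h=[33.2,9,-56.6,73.8,-16.4,-110.4]
for z in(.12,.11,.1,.09,.08,.07,.06,.05,.041):
    x=ik(tn([0,.0013,z]),Gn(),near=np.array(h)); print(z,[v.round(1).tolist() for v in x]); h=x[0] if x else h
for a in(-15,-10,-5,5,10,15,20):
    for b in (0,5,10):
        # tool leaned about tool y by a and shifted along nest y by b mm
        x=ik(tn([0,.0013+b/1e3,.041]),Gn()@lean(a),25); print('lean',a,'yoff',b,[v.round(1).tolist() for v in x])
E
```

```text
0.12 [[33.2, 9.0, -56.6, 73.8, -16.4, -110.4]]
0.11 [[29.7, 10.1, -57.2, 81.9, -14.7, -115.5]]
0.1 [[25.9, 11.2, -57.5, 90.7, -13.2, -121.0]]
0.09 [[22.1, 12.4, -57.5, 99.8, -12.0, -126.7]]
0.08 [[18.6, 13.7, -57.0, 108.6, -11.0, -132.2]]
0.07 [[15.5, 15.0, -56.4, 116.6, -10.4, -137.4]]
0.06 []
0.05 []
0.041 []
lean -15 yoff 0 []
lean -15 yoff 5 []
lean -15 yoff 10 []
lean -10 yoff 0 []
lean -10 yoff 5 []
lean -10 yoff 10 []
lean -5 yoff 0 []
lean -5 yoff 5 []
lean -5 yoff 10 []
lean 5 yoff 0 [[20.7, 19.4, -55.6, 108.0, -16.6, -134.6]]
lean 5 yoff 5 [[21.8, 19.6, -55.4, 106.5, -16.9, -134.1]]
lean 5 yoff 10 [[22.9, 19.8, -55.1, 105.0, -17.1, -133.6]]
lean 10 yoff 0 [[29.8, 20.6, -54.6, 89.3, -22.8, -125.1]]
lean 10 yoff 5 [[30.7, 20.8, -54.2, 88.0, -23.1, -124.7]]
lean 10 yoff 10 [[31.6, 21.0, -53.8, 86.8, -23.3, -124.3]]
lean 15 yoff 0 [[36.2, 22.3, -52.3, 76.3, -28.8, -118.8]]
lean 15 yoff 5 [[37.0, 22.6, -51.8, 75.2, -29.1, -118.5]]
lean 15 yoff 10 [[37.8, 22.8, -51.4, 74.1, -29.3, -118.1]]
lean 20 yoff 0 [[40.8, 24.3, -49.6, 67.1, -34.7, -114.6]]
lean 20 yoff 5 [[41.5, 24.6, -49.1, 66.2, -35.0, -114.3]]
lean 20 yoff 10 [[42.1, 24.8, -48.6, 65.3, -35.2, -114.0]]
```

The fitted arm model is accurate to 0.04 mm. The pose square to the plate runs past J4's limit, but a tool leaned 5–10° about its closing axis reaches it. The pads stay flat, so I'll set the unit down on the desk and regrip it leaned by 8°.

```bash
cat >> ik.py <<'E'
from go import Gdown,delta
def near(): 
    from station import r
    return np.array(r.sense()['joints'])
E
python3 - <<'E'
from ik import *
L=8
for nm,t,G in(('above',[.455,-.15,.12],Gdown(0)),('set',[.455,-.15,.0415],Gdown(0)),('lean',[.455,-.15,.042],Gdown(0)@lean(L)),('hover',tn([0,.0013,.12]),Gn()@lean(L)),('seat',tn([0,.0013,.042]),Gn()@lean(L))):
    print(nm,[v.round(1).tolist() for v in ik(np.array(t),G,25)])
delta([.455,-.15,.10],Gdown(0))
E
```

```text
above [[1.2, 16.1, -29.5, -0.0, -44.3, -1.2]]
set [[1.2, 23.4, -34.1, -0.0, -32.5, -1.2]]
lean [[5.3, 22.7, -42.0, 17.7, -27.1, -21.2]]
hover [[42.1, 11.5, -52.6, 59.5, -28.2, -104.6]]
seat [[26.7, 19.9, -55.2, 95.5, -20.4, -128.1]]
t 8.6 shift [245.7  30.5  57. ] rot [-0.286  -0.0755 -0.148 ] F [ 1.7 -3.5 -3.5] w 0.523 29.989992678165436
```

Request:
{"fn": "move_arm", "kwargs": {"series": [{"grip": 0.3,"xyz": [246,30,57],"angular": [-0.286,-0.075,-0.148]},{"grip": 0.3,"xyz": [246,30,57],"angular": [-0.286,-0.075,-0.148]},{"grip": 0.3,"xyz": [246,30,57],"angular": [-0.286,-0.075,-0.148]},{"grip": 0.3,"xyz": [246,30,57],"angular": [-0.286,-0.075,-0.148]},{"grip": 0.3,"xyz": [246,30,57],"angular": [-0.286,-0.075,-0.148]},{"grip": 0.3,"xyz": [246,30,57],"angular": [-0.286,-0.075,-0.148]},{"grip": 0.3,"xyz": [246,30,57],"angular": [-0.286,-0.075,-0.148]},{"grip": 0.3,"xyz": [246,30,57],"angular": [-0.286,-0.075,-0.148]},{"grip": 0.3,"xyz": [246,30,57],"angular": [-0.286,-0.075,-0.148]}]}}

```text
time_s: 9.5
tcp_pos: [0.4577, -0.1495, 0.1003]
ee_rot: [[-0.001, -1.0, 0.005], [-1.0, 0.001, 0.0], [-0.0, -0.005, -1.0]]
wrist_force: [-0.0, 0.8, -3.7]
gripper_width: 0.527
gripper_force: 30.0
```

```bash
python3 -c "
from go import *
r.capture('side');r.capture('side')
delta([.455,-.15,.0415],Gdown(0))"
```

```text
t 9.6 shift [ 1.4  3.8 59.2] rot [-0.0059  0.      0.0017] F [ 0.1 -0.3 -3.9] w 0.529 29.986943900585175
```

Request:
{"fn": "move_arm", "kwargs": {"series": [{"grip": 0.3,"xyz": [1,0,30],"angular": [-0.006,0,0.002]},{"grip": 0.3,"xyz": [1,0,50],"angular": [-0.006,0,0.002]},{"grip": 0.3,"xyz": [1,0,55],"angular": [-0.006,0,0.002]},{"grip": 0.3,"xyz": [1,0,57],"angular": [-0.006,0,0.002]},{"grip": 0.3,"xyz": [1,0,58.5],"angular": [-0.006,0,0.002]},{"grip": 0.3,"xyz": [1,0,58.5],"angular": [-0.006,0,0.002]}]}}

```text
time_s: 10.2
tcp_pos: [0.459, -0.1499, 0.0427]
ee_rot: [[-0.0, -1.0, 0.001], [-1.0, 0.0, -0.0], [0.0, -0.001, -1.0]]
wrist_force: [0.4, 0.1, -3.8]
gripper_width: 0.525
gripper_force: 30.0
```

```bash
python3 -c "
from go import *
delta([.459,-.15,.0415],Gdown(0))"
```

```text
t 10.2 shift [0.1 0.  1.2] rot [-0.0011 -0.0003 -0.0001] F [ 0.4  0.1 -3.8] w 0.525 29.986652433872223
```

Request:
{"fn": "move_arm", "kwargs": {"series": [{"grip": 0.3,"xyz": [0,0,1.2],"angular": [0,0,0]},{"grip": 0.3,"xyz": [0,0,1.2],"angular": [0,0,0]},{"grip": 0.8,"xyz": [0,0,1.2],"angular": [0,0,0]},{"grip": 0.8,"xyz": [0,0,1.2],"angular": [0,0,0]},{"grip": 0.8,"xyz": [0,0,1.2],"angular": [0,0,0]},{"grip": 0.8,"xyz": [0,0,1],"angular": [0,0.07,0]},{"grip": 0.8,"xyz": [0,0,1],"angular": [0,0.14,0]},{"grip": 0.8,"xyz": [0,0,1],"angular": [0,0.14,0]},{"grip": 0.8,"xyz": [0,0,1],"angular": [0,0.14,0]}]}}

```text
time_s: 11.1
tcp_pos: [0.4581, -0.15, 0.041]
ee_rot: [[-0.0, -1.0, -0.001], [-0.99, 0.0, -0.139], [0.139, 0.001, -0.99]]
wrist_force: [0.3, 0.3, -0.4]
gripper_width: 0.799
gripper_force: 0.0
```

```bash
python3 -c "
from ik import *
delta([.459,-.15,.042],Gdown(0)@lean(8))"
```

```text
t 11.1 shift [ 0.2 -0.9 -1. ] rot [ 0.0009  0.0004 -0.0002] F [ 0.3  0.3 -0.4] w 0.799 0.0
```

Request:
{"fn": "move_arm", "kwargs": {"series": [{"grip": 0.6,"xyz": [0,0,-0.5],"angular": [0,0,0]},{"grip": 0.3,"xyz": [0,0,-0.5],"angular": [0,0,0]},{"grip": 0.3,"xyz": [0,0,-0.5],"angular": [0,0,0]},{"grip": 0.3,"xyz": [0,0,-0.5],"angular": [0,0,0]},{"grip": 0.3,"xyz": [0,0,-0.5],"angular": [0,0,0]},{"grip": 0.3,"xyz": [0,0,-0.5],"angular": [0,0,0]},{"grip": 0.3,"xyz": [0,0,-0.5],"angular": [0,0,0]}]}}

```text
time_s: 11.8
tcp_pos: [0.4584, -0.1503, 0.0415]
ee_rot: [[-0.001, -1.0, -0.001], [-0.99, 0.001, -0.14], [0.14, 0.001, -0.99]]
wrist_force: [-0.1, -1.5, -0.0]
gripper_width: 0.528
gripper_force: 30.0
```

Request:
{"fn": "move_arm", "kwargs": {"series": [{"grip": 0.3,"xyz": [0,0,-10],"angular": [0,0,0]},{"grip": 0.3,"xyz": [0,0,-60],"angular": [0,0,0]},{"grip": 0.3,"xyz": [0,0,-100],"angular": [0,0,0]},{"grip": 0.3,"xyz": [0,0,-130],"angular": [0,0,0]},{"grip": 0.3,"xyz": [0,0,-130],"angular": [0,0,0]}]}}

```text
time_s: 12.3
tcp_pos: [0.4606, -0.1311, 0.1737]
ee_rot: [[-0.001, -1.0, 0.008], [-0.99, -0.001, -0.139], [0.139, -0.008, -0.99]]
wrist_force: [2.2, 0.5, -4.1]
gripper_width: 0.526
gripper_force: 30.0
```

```bash
python3 -c "
from ik import *
delta(tn([-.0007,.0013,.121]),Gn()@lean(8))"
```

```text
t 12.3 shift [-301.3  -17.4  -11.4] rot [0.4073 0.0272 0.1759] F [ 2.2  0.5 -4.1] w 0.526 29.996580183506012
```

Request:
{"fn": "move_arm", "kwargs": {"series": [{"grip": 0.3,"xyz": [-301,-17,-11],"angular": [0.407,0.027,0.176]},{"grip": 0.3,"xyz": [-301,-17,-11],"angular": [0.407,0.027,0.176]},{"grip": 0.3,"xyz": [-301,-17,-11],"angular": [0.407,0.027,0.176]},{"grip": 0.3,"xyz": [-301,-17,-11],"angular": [0.407,0.027,0.176]},{"grip": 0.3,"xyz": [-301,-17,-11],"angular": [0.407,0.027,0.176]},{"grip": 0.3,"xyz": [-301,-17,-11],"angular": [0.407,0.027,0.176]},{"grip": 0.3,"xyz": [-301,-17,-11],"angular": [0.407,0.027,0.176]},{"grip": 0.3,"xyz": [-301,-17,-11],"angular": [0.407,0.027,0.176]},{"grip": 0.3,"xyz": [-301,-17,-11],"angular": [0.407,0.027,0.176]},{"grip": 0.3,"xyz": [-301,-17,-11],"angular": [0.407,0.027,0.176]}]}}

```text
time_s: 13.3
tcp_pos: [0.475, 0.1736, 0.1366]
ee_rot: [[-0.166, -0.906, 0.39], [-0.978, 0.1, -0.184], [0.128, -0.412, -0.902]]
wrist_force: [-1.0, 0.1, -3.0]
gripper_width: 0.524
gripper_force: 30.0
```

```bash
python3 -c "
from ik import *
delta(tn([-.0007,.0013,.121]),Gn()@lean(8));r.capture('top');r.capture('top')
delta(tn([-.0007,.0013,.059]),Gn()@lean(8)); print(near().round(1))"
```

```text
t 13.3 shift [ 5.  -6.1 -4. ] rot [0.0109 0.0024 0.0101] F [-1.   0.1 -3. ] w 0.524 29.996910989284515Traceback (most recent call last):
  File "<string>", line 3, in <module>
    delta(tn([-.0007,.0013,.121]),Gn()@lean(8));r.capture('top');r.capture('top')
                                                ^
NameError: name 'r' is not defined
```

```bash
python3 -c "
from ik import *; from h import r
r.capture('top');r.capture('top')
delta(tn([-.0007,.0013,.064]),Gn()@lean(8)); print(near().round(1))"
```

```text
t 13.4 shift [-9.  -7.3 51.6] rot [ 0.0127 -0.0046  0.0045] F [ 0.4 -0.5 -4.6] w 0.526 29.996504187583923
[  42.4   11.8  -53.    58.8  -28.  -104.4]
```

Request:
{"fn": "move_arm", "kwargs": {"series": [{"grip": 0.3,"xyz": [-4,-7,20],"angular": [0.012,-0.0046,0.0045]},{"grip": 0.3,"xyz": [-7,-7,40],"angular": [0.012,-0.0046,0.0045]},{"grip": 0.3,"xyz": [-9,-7.3,51],"angular": [0.012,-0.0046,0.0045]},{"grip": 0.3,"xyz": [-9,-7.3,51],"angular": [0.012,-0.0046,0.0045]},{"grip": 0.3,"xyz": [-9,-7.3,51],"angular": [0.012,-0.0046,0.0045]},{"grip": 0.3,"xyz": [-9,-7.3,51],"angular": [0.012,-0.0046,0.0045]}]}}

```text
time_s: 14.0
tcp_pos: [0.5034, 0.1655, 0.0951]
ee_rot: [[-0.179, -0.898, 0.402], [-0.976, 0.112, -0.186], [0.122, -0.426, -0.897]]
wrist_force: [-0.5, 1.2, -3.6]
gripper_width: 0.524
gripper_force: 30.0
```

```bash
python3 -c "
from ik import *; from h import r
r.capture('top')
delta(tn([-.0007,.0013,.059]),Gn()@lean(8)); print(near().round(1))"
```

```text
t 14.05 shift [-0.9  2.8  7.7] rot [-0.0034  0.0027 -0.0042] F [ 0.1  0.4 -2.6] w 0.524 29.99672144651413
[  31.4   17.1  -55.    83.9  -21.7 -120.6]
```

Request:
{"fn": "move_arm", "kwargs": {"series": [{"grip": 0.3,"xyz": [-1,2.8,4],"angular": [-0.0034,0.0027,-0.004]},{"grip": 0.3,"xyz": [-1.5,2.8,9],"angular": [-0.0034,0.0027,-0.004]},{"grip": 0.3,"xyz": [-1.6,2.8,12],"angular": [-0.0034,0.0027,-0.004]},{"grip": 0.3,"xyz": [-1.6,2.8,12],"angular": [-0.0034,0.0027,-0.004]},{"grip": 0.3,"xyz": [-1.6,2.8,12],"angular": [-0.0034,0.0027,-0.004]}]}}

```text
time_s: 14.55
tcp_pos: [0.5062, 0.1656, 0.0827]
ee_rot: [[-0.176, -0.9, 0.399], [-0.976, 0.107, -0.189], [0.127, -0.422, -0.898]]
wrist_force: [0.0, -0.0, -3.7]
gripper_width: 0.522
gripper_force: 30.0
```

```bash
cat > m.py <<'E'
from ik import *; from h import *
import sys
delta(tn([-.0007,.0013,float(sys.argv[1])]),Gn()@lean(8))
R=Gn(); s=r.sense(); d=np.array(s['tcp_pos'])-tn([0,0,0]); F=np.array(s['wrist_force'])
from go import Rn,Q
print('tcp nest mm',(1e3*Rn(Q[2]).T@d).round(1),'F nest',(Rn(Q[2]).T@F).round(1))
E
python3 m.py .052
```

```text
t 14.55 shift [-0.2 -0.   2.1] rot [ 0.0003 -0.0007  0.0003] F [ 0.  -0.  -3.7] w 0.522 29.996479153633118
tcp nest mm [-0.7  1.4 54.1] F nest [-1.5 -0.  -3.4]
```

Request:
{"fn": "move_arm", "kwargs": {"series": [{"grip": 0.3,"xyz": [-0.3,0,2],"angular": [0,0,0]},{"grip": 0.3,"xyz": [-0.5,0,4],"angular": [0,0,0]},{"grip": 0.3,"xyz": [-0.7,0,5.5],"angular": [0,0,0]},{"grip": 0.3,"xyz": [-0.7,0,5.5],"angular": [0,0,0]}]}}

```text
time_s: 14.95
tcp_pos: [0.5086, 0.1651, 0.0774]
ee_rot: [[-0.176, -0.9, 0.398], [-0.976, 0.108, -0.189], [0.127, -0.422, -0.898]]
wrist_force: [-0.1, 0.4, -3.9]
gripper_width: 0.527
gripper_force: 30.0
```

```bash
python3 m.py .046
```

```text
t 14.95 shift [-0.5 -0.1  2.2] rot [ 0.0006 -0.001   0.0003] F [-0.1  0.4 -3.9] w 0.527 29.996550679206848
tcp nest mm [-0.8  1.2 48.3] F nest [-1.8  0.4 -3.5]
```

Request:
{"fn": "move_arm", "kwargs": {"series": [{"grip": 0.3,"xyz": [-0.4,0,2],"angular": [0,0,0]},{"grip": 0.3,"xyz": [-0.7,0,4],"angular": [0,0,0]},{"grip": 0.3,"xyz": [-0.8,0,5.5],"angular": [0,0,0]},{"grip": 0.3,"xyz": [-0.8,0,5.5],"angular": [0,0,0]}]}}

```text
time_s: 15.35
tcp_pos: [0.5109, 0.1648, 0.0724]
ee_rot: [[-0.176, -0.9, 0.398], [-0.976, 0.108, -0.189], [0.127, -0.422, -0.898]]
wrist_force: [0.7, -0.6, -3.8]
gripper_width: 0.526
gripper_force: 30.0
```

```bash
python3 m.py .0415
```

```text
t 15.35 shift [-0.3 -0.1  1.2] rot [ 0.0007 -0.001   0.0003] F [ 0.7 -0.6 -3.8] w 0.526 29.996455907821655
tcp nest mm [-0.8  1.2 42.7] F nest [-0.9 -0.5 -3.8]
```

Still free, with 1.2 mm to go; I'll lower until it touches.

Request:
{"fn": "move_arm", "kwargs": {"series": [{"grip": 0.3,"xyz": [-0.1,0,0.7],"angular": [0,0,0]},{"grip": 0.3,"xyz": [-0.2,0,1.3],"angular": [0,0,0]},{"grip": 0.3,"xyz": [-0.3,0,1.8],"angular": [0,0,0]},{"grip": 0.3,"xyz": [-0.3,0,1.8],"angular": [0,0,0]}]}}

```text
time_s: 15.75
tcp_pos: [0.5114, 0.165, 0.0716]
ee_rot: [[-0.176, -0.9, 0.4], [-0.976, 0.107, -0.188], [0.126, -0.423, -0.897]]
wrist_force: [-4.6, 0.3, 2.4]
gripper_width: 0.526
gripper_force: 30.0
```

```bash
python3 m.py .0415
```

```text
t 15.75 shift [ 0.1 -0.   0.3] rot [-0.0006 -0.0002  0.0004] F [-4.6  0.3  2.4] w 0.526 29.997881948947906
tcp nest mm [-0.7  1.4 41.8] F nest [-3.2 -0.3  4.1]
```

The unit is on the floor with about 7 N of contact, so I'll release it and rise square to the plate.

Request:
{"fn": "move_arm", "kwargs": {"series": [{"grip": 0.75,"xyz": [0,0,-0.5],"angular": [0,0,0]},{"grip": 0.75,"xyz": [0,0,-0.5],"angular": [0,0,0]},{"grip": 0.75,"xyz": [0,0,-0.5],"angular": [0,0,0]},{"grip": 0.75,"xyz": [0,0,-0.5],"angular": [0,0,0]},{"grip": 0.75,"xyz": [2.8,0,-20],"angular": [0,0,0]},{"grip": 0.75,"xyz": [8.5,0,-60],"angular": [0,0,0]},{"grip": 0.75,"xyz": [14,0,-100],"angular": [0,0,0]},{"grip": 0.75,"xyz": [14,0,-110],"angular": [0,0,0]},{"grip": 0.75,"xyz": [14,0,-110],"angular": [0,0,0]}]}}

```text
time_s: 16.65
tcp_pos: [0.4652, 0.1749, 0.1748]
ee_rot: [[-0.174, -0.898, 0.403], [-0.977, 0.108, -0.182], [0.12, -0.426, -0.897]]
wrist_force: [-0.9, 1.8, -0.1]
gripper_width: 0.752
gripper_force: 0.0
```

```bash
cat > kn.py <<'E'
from ik import *; from h import *
import sys
def Gk(th): return Gn()@Ax([0,0,1],-90+np.degrees(th))
z,th=map(float,sys.argv[1:3])
x=float(sys.argv[3])/1e3 if len(sys.argv)>3 else 0; y=float(sys.argv[4])/1e3 if len(sys.argv)>4 else 0
delta(tn([x,.08+y,z]),Gk(th)); print(near().round(1))
s=r.sense();from go import Rn,Q
R=Gn().T@np.array(s['ee_rot']);print('tool th',np.arctan2(R[1,0],R[0,0])+np.pi/2,'tcp nest',(1e3*Rn(Q[2]).T@(np.array(s['tcp_pos'])-tn([0,.08,0]))).round(1),'M',np.round(s['moment'],2))
E
python3 kn.py .15 .234; python3 - <<'E'
import sys; sys.path.insert(0,'.')
from h import *
snap('side','s5');snap('top','t5')
crop('s5',260,280,90,115,5,'x1');crop('t5',165,225,100,70,3.4,'x2')
W=np.zeros((600,800,3),np.uint8)
A=cv2.imread('pics/x1.png');B=cv2.imread('pics/x2.png');W[:A.shape[0],:A.shape[1]]=A;W[:B.shape[0],455:455+B.shape[1]]=B
cv2.imwrite('pics/st5.png',W)
E
```

```text
t 16.65 shift [-74.3   0.4  -4.7] rot [ 0.0861 -0.1148 -1.3353] F [-0.9  1.8 -0.1] w 0.752 0.0
[ 47.1   7.9 -50.   49.6 -33.4 -98.1]
tool th 1.5716750547496245 tcp nest [  0.3 -74.2 155.2] M [0.6  0.67 0.12]
```

View pics/st5.png

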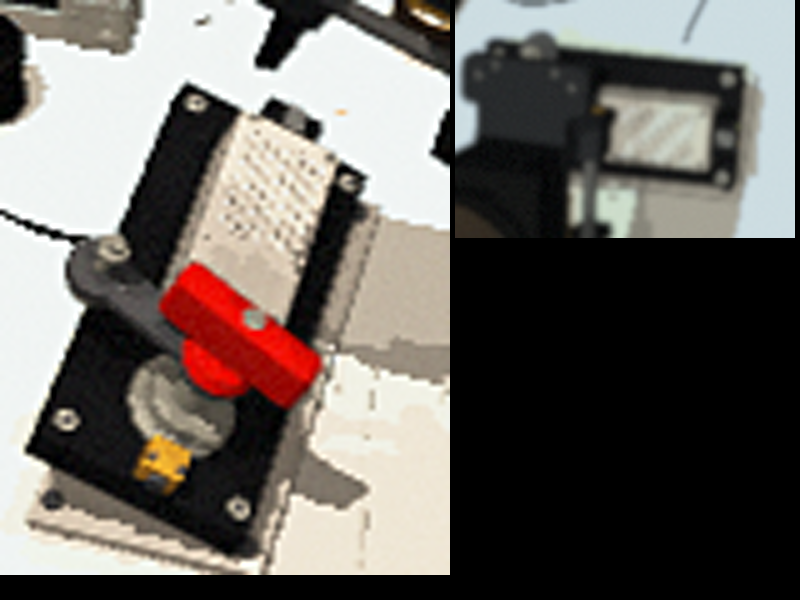

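The unit sits flat and square, with its connector in the notch near (295,115) in the side crop. The knob is still parked. Next is the wing knob.

Request:
{"fn": "move_arm", "kwargs": {"series": [{"grip": 0.6,"xyz": [-74,0,-10],"angular": [0.086,-0.115,-1.335]},{"grip": 0.6,"xyz": [-74,0,-10],"angular": [0.086,-0.115,-1.335]},{"grip": 0.6,"xyz": [-74,0,-10],"angular": [0.086,-0.115,-1.335]},{"grip": 0.6,"xyz": [-74,0,-10],"angular": [0.086,-0.115,-1.335]},{"grip": 0.6,"xyz": [-74,0,-10],"angular": [0.086,-0.115,-1.335]},{"grip": 0.6,"xyz": [-74,0,-10],"angular": [0.086,-0.115,-1.335]},{"grip": 0.6,"xyz": [-74,0,-10],"angular": [0.086,-0.115,-1.335]},{"grip": 0.6,"xyz": [-74,0,-10],"angular": [0.086,-0.115,-1.335]},{"grip": 0.6,"xyz": [-74,0,-10],"angular": [0.086,-0.115,-1.335]},{"grip": 0.6,"xyz": [-74,0,-10],"angular": [0.086,-0.115,-1.335]}]}}

```text
time_s: 17.75
tcp_pos: [0.4748, 0.2446, 0.1695]
ee_rot: [[0.849, -0.33, 0.414], [-0.336, -0.94, -0.06], [0.409, -0.088, -0.908]]
wrist_force: [0.1, 0.4, -0.4]
gripper_width: 0.599
gripper_force: 0.0
```

```bash
python3 kn.py .125 .234 0 0.5
```

```text
t 17.75 shift [-0.1 -4.8 24.9] rot [ 0.0116  0.0026 -0.0006] F [ 0.1  0.4 -0.4] w 0.599 0.0
[ 49.5  10.5 -47.2  49.9 -27.6 -23.9]
tool th 0.23459642383568013 tcp nest [ -0.8  -3.9 149.9] M [0.1  0.85 0.02]
```

Request:
{"fn": "move_arm", "kwargs": {"series": [{"grip": 0.6,"xyz": [0,-4.5,20],"angular": [0.011,0.0026,0]},{"grip": 0.6,"xyz": [0,-4.5,35],"angular": [0.011,0.0026,0]},{"grip": 0.6,"xyz": [0,-4.5,35],"angular": [0.011,0.0026,0]},{"grip": 0.6,"xyz": [0,-4.5,35],"angular": [0.011,0.0026,0]},{"grip": 0.6,"xyz": [0,-4.5,35],"angular": [0.011,0.0026,0]}]}}

```text
time_s: 18.25
tcp_pos: [0.4906, 0.2484, 0.14]
ee_rot: [[0.847, -0.324, 0.421], [-0.336, -0.941, -0.047], [0.412, -0.101, -0.906]]
wrist_force: [-0.3, -0.1, 0.3]
gripper_width: 0.599
gripper_force: 0.0
```

```bash
python3 kn.py .088 .234 0 0.5
```

```text
t 18.25 shift [-0.2  1.5 28.7] rot [-0.0033 -0.0009 -0.0012] F [-0.3 -0.1  0.3] w 0.599 0.0
[ 44.   13.7 -50.   64.1 -21.3 -33.9]
tool th 0.23519748754110825 tcp nest [  0.5   1.8 116.7] M [ 0.12  0.83 -0.03]
```

Request:
{"fn": "move_arm", "kwargs": {"series": [{"grip": 0.6,"xyz": [0,1.5,15],"angular": [-0.003,-0.001,-0.001]},{"grip": 0.6,"xyz": [0,1.5,25],"angular": [-0.003,-0.001,-0.001]},{"grip": 0.6,"xyz": [0,1.5,28],"angular": [-0.003,-0.001,-0.001]},{"grip": 0.6,"xyz": [0,1.5,28],"angular": [-0.003,-0.001,-0.001]},{"grip": 0.6,"xyz": [0,1.5,28],"angular": [-0.003,-0.001,-0.001]}]}}

```text
time_s: 18.75
tcp_pos: [0.5019, 0.2461, 0.1149]
ee_rot: [[0.848, -0.323, 0.42], [-0.334, -0.941, -0.049], [0.411, -0.099, -0.906]]
wrist_force: [-0.9, 0.2, 0.2]
gripper_width: 0.604
gripper_force: 0.0
```

```bash
python3 kn.py .088 .234 0 0.5
```

```text
t 18.75 shift [-0.2  0.4  1.2] rot [-0.0013 -0.0003  0.0008] F [-0.9  0.2  0.2] w 0.604 0.0
[ 38.   16.4 -51.7  78.7 -17.7 -43.5]
tool th 0.23316683672498306 tcp nest [ 0.3  0.8 89.2] M [0.09 0.83 0.03]
```

Request:
{"fn": "move_arm", "kwargs": {"series": [{"grip": 0.6,"xyz": [0,0.3,2],"angular": [0,0,0]},{"grip": 0.3,"xyz": [0,0.3,2],"angular": [0,0,0]},{"grip": 0.2,"xyz": [0,0.3,2],"angular": [0,0,0]},{"grip": 0.05,"xyz": [0,0.3,2],"angular": [0,0,0]},{"grip": 0.05,"xyz": [0,0.3,2],"angular": [0,0,0]},{"grip": 0.05,"xyz": [0,0.3,2],"angular": [0,0,0]},{"grip": 0.05,"xyz": [0,0.3,2],"angular": [0,0,0]},{"grip": 0.05,"xyz": [0,0.3,2],"angular": [0,0,0]}]}}

```text
time_s: 19.55
tcp_pos: [0.5025, 0.2455, 0.1124]
ee_rot: [[0.849, -0.323, 0.419], [-0.334, -0.941, -0.05], [0.411, -0.098, -0.906]]
wrist_force: [0.7, 0.3, 0.2]
gripper_width: 0.157
gripper_force: 30.0
```

```bash
python3 kn.py .087 .234 0 0.5
```

```text
t 19.55 shift [ 0.1 -0.2 -0.5] rot [-0.0005  0.0005  0.0015] F [0.7 0.3 0.2] w 0.157 29.99996104510501
[ 37.4  16.6 -51.8  80.1 -17.4 -44.3]
tool th 0.23245576565696346 tcp nest [-0.1  0.3 86.5] M [0.2  0.86 0.09]
```

Request:
{"fn": "move_arm", "kwargs": {"series": [{"grip": 0.05,"xyz": [0,0,0],"angular": [0,0,0.1]},{"grip": 0.05,"xyz": [0,0,0],"angular": [0,0,0.2]},{"grip": 0.05,"xyz": [0,0,0],"angular": [0,0,0.3]},{"grip": 0.05,"xyz": [0,0,0],"angular": [0,0,0.4]},{"grip": 0.05,"xyz": [0,0,0],"angular": [0,0,0.4]}]}}

```text
time_s: 20.05
tcp_pos: [0.5025, 0.2456, 0.1124]
ee_rot: [[0.656, -0.628, 0.419], [-0.674, -0.737, -0.049], [0.34, -0.25, -0.906]]
wrist_force: [0.7, 1.3, -0.4]
gripper_width: 0.157
gripper_force: 30.0
```

```bash
python3 kn.py .087 .65 0 0.5
```

```text
t 20.05 shift [-0.  -0.2 -0.4] rot [-0.0004  0.0008  0.0176] F [ 0.7  1.3 -0.4] w 0.157 30.001118509098887
[ 37.4  16.6 -51.8  80.1 -17.4 -67.3]
tool th 0.6324395487194622 tcp nest [-0.1  0.4 86.6] M [0.41 0.8  0.05]
```

Turning freely. Next is through the detent to the stop at 1.40 rad, 0.77 more.

Request:
{"fn": "move_arm", "kwargs": {"series": [{"grip": 0.05,"xyz": [0,0,0],"angular": [0,0,0.1]},{"grip": 0.05,"xyz": [0,0,0],"angular": [0,0,0.2]},{"grip": 0.05,"xyz": [0,0,0],"angular": [0,0,0.3]},{"grip": 0.05,"xyz": [0,0,0],"angular": [0,0,0.4]},{"grip": 0.05,"xyz": [0,0,0],"angular": [0,0,0.5]},{"grip": 0.05,"xyz": [0,0,0],"angular": [0,0,0.6]},{"grip": 0.05,"xyz": [0,0,0],"angular": [0,0,0.7]},{"grip": 0.05,"xyz": [0,0,0],"angular": [0,0,0.76]},{"grip": 0.05,"xyz": [0,0,0],"angular": [0,0,0.76]}]}}

```text
time_s: 20.95
tcp_pos: [0.5026, 0.2456, 0.1125]
ee_rot: [[0.044, -0.907, 0.419], [-0.996, -0.072, -0.049], [0.075, -0.416, -0.906]]
wrist_force: [1.7, 1.9, -1.7]
gripper_width: 0.159
gripper_force: 30.0
```

```bash
python3 kn.py .087 1.4 0 0.5
```

```text
t 20.95 shift [-0.  -0.  -0.4] rot [0.0001 0.001  0.009 ] F [ 1.7  1.9 -1.7] w 0.159 30.000656135380268
[  37.4   16.6  -51.8   80.1  -17.4 -110.7]
tool th 1.390986546928436 tcp nest [-0.   0.5 86.6] M [0.64 0.62 0.06]
```

Request:
{"fn": "move_arm", "kwargs": {"series": [{"grip": 0.05,"xyz": [0,0,0],"angular": [0,0,0.02]},{"grip": 0.05,"xyz": [0,0,0],"angular": [0,0,0.02]},{"grip": 0.5,"xyz": [0,0,0],"angular": [0,0,0]},{"grip": 0.5,"xyz": [0,0,0],"angular": [0,0,0]},{"grip": 0.5,"xyz": [0,0,0],"angular": [0,0,0]},{"grip": 0.5,"xyz": [0,0,-20],"angular": [0,0,0]},{"grip": 0.5,"xyz": [0,0,-60],"angular": [0,0,0]},{"grip": 0.5,"xyz": [0,0,-110],"angular": [0,0,0]},{"grip": 0.5,"xyz": [0,0,-110],"angular": [0,0,0]},{"grip": 0.5,"xyz": [0,0,-110],"angular": [0,0,0]}]}}

```text
time_s: 21.95
tcp_pos: [0.4561, 0.2525, 0.2146]
ee_rot: [[0.045, -0.905, 0.422], [-0.997, -0.07, -0.045], [0.07, -0.419, -0.905]]
wrist_force: [-0.7, 0.3, 1.0]
gripper_width: 0.501
gripper_force: 0.0
```

```bash
python3 - <<'E'
from go import *
c=snap('side','s6');t=snap('top','t6')
# red wing axis in the side image vs predicted for th=1.40; bright unit region vs s5
def red(im): 
    i=im.astype(int); m=((i[:,:,0]>120)&(i[:,:,1]<60)&(i[:,:,2]<60)).astype(np.uint8); m[:280]=0;m[400:]=0;m[:,:255]=0;m[:,350:]=0
    return m
m=red(c['img']);ys,xs=np.nonzero(m);v=np.cov(xs,ys);w,V=np.linalg.eigh(v);print('red n',len(xs),'c',xs.mean(),ys.mean(),'axis deg',np.degrees(np.arctan2(V[1,1],V[0,1])))
for th in(.234,1.1,1.3,1.4):
    P=proj(c,[tn([s*.031*np.cos(th),.08-s*.031*np.sin(th),.083]) for s in(1,-1)]);d=P[0]-P[1];print(th,P.round(0).tolist(),np.degrees(np.arctan2(d[1],d[0])))
s=r.sense();print(s['time_s'],s['tcp_pos'],s['gripper_width'],np.round(s['wrist_force'],1))
P=proj(c,[tn([.056*np.cos(1.4),.08-.056*np.sin(1.4),.045])]);print('foot pred',P)
a,b=load('s5')['img'].astype(int),c['img'].astype(int)
print('unit -y/right-edge change (should be ~0)',np.abs(a-b)[300:330,300:335].mean().round(1))
E
```

```text
red n 361 c 305.9224376731302 347.3434903047091 axis deg 104.6759130212079
0.234 [[297.0, 333.0], [324.0, 355.0]] -142.03577548704206
1.1 [[308.0, 329.0], [313.0, 360.0]] -99.88774919516845
1.3 [[311.0, 329.0], [310.0, 359.0]] -88.32625264338434
1.4 [[313.0, 330.0], [309.0, 359.0]] -82.14989283121692
22.05 [0.45602734 0.2503604  0.21158589] 0.4989889940414121 [ 0.6 -0.2 -0.6]
foot pred [[306.3005748  328.51744034]]
unit -y/right-edge change (should be ~0) 64.4
```

The knob angle fits home (1.40). The unit patch differs from before, possibly because of the gripper's shadow, so I'll move the arm clear and compare again.

Request:
{"fn": "move_arm", "kwargs": {"series": [{"grip": 0.5,"xyz": [0,40,-30],"angular": [0,0,0]},{"grip": 0.5,"xyz": [-30,70,-50],"angular": [-0.1,0,0]},{"grip": 0.5,"xyz": [-80,80,-50],"angular": [-0.2,0,0]},{"grip": 0.5,"xyz": [-130,90,-50],"angular": [-0.2,0,0]},{"grip": 0.5,"xyz": [-180,90,-50],"angular": [-0.2,0,0]},{"grip": 0.5,"xyz": [-230,90,-50],"angular": [-0.2,0,0]},{"grip": 0.5,"xyz": [-270,90,-50],"angular": [-0.2,0,0]},{"grip": 0.5,"xyz": [-270,90,-50],"angular": [-0.2,0,0]}]}}

```text
time_s: 22.85
tcp_pos: [0.343, 0.5192, 0.1957]
ee_rot: [[0.044, -0.972, 0.231], [-0.996, -0.061, -0.067], [0.079, -0.227, -0.971]]
wrist_force: [-0.2, -0.4, -0.6]
gripper_width: 0.497
gripper_force: 0.0
```

```bash
python3 - <<'E'
from go import *
s=r.sense();print(s['time_s'],s['tcp_pos'])
c=snap('side','s7');t=snap('top','t7')
u=lambda v:tn(v)
def line(c,name,P0,P1,n=30):
    P=proj(c,[np.array(tn(P0))*(1-a)+np.array(tn(P1))*a for a in np.linspace(0,1,n)])
    print(name,[int(c['img'][int(round(y)),int(round(x)),1]) for x,y in P])
# profile along nest x on unit-top height, at y=-30mm, and along y at x=+5
for k,cc in(('s5',load('s5')),('s7',c),('t7',t)):
    line(cc,k+' x-prof -40..40',[-.04,-.03,.034],[.04,-.03,.034],41)
    line(cc,k+' y-prof -80..-20',[0,-.08,.034],[0,-.02,.034],31)
m=lambda im:((im[:,:,0]>120)&(im[:,:,1]<60)&(im[:,:,2]<60))
for n,cc,b in(('side',c,(280,400,255,350)),('top',t,(235,285,165,215))):
    M=m(cc['img'])[b[0]:b[1],b[2]:b[3]].astype(np.uint8);ct=max(cv2.findContours(M,0,2)[0],key=cv2.contourArea);print(n,'red rect',cv2.minAreaRect(ct+np.array([b[2],b[0]])))
for th in(.234,1.1,1.4): print(th,proj(t,[tn([s*.031*np.cos(th),.08-s*.031*np.sin(th),.083]) for s in(1,-1)]).round(0).tolist())
E
```

```text
22.85 [0.34296596 0.51922822 0.19572695]
s5 x-prof -40..40 [98, 55, 26, 18, 18, 6, 14, 11, 4, 112, 224, 224, 226, 230, 240, 210, 199, 214, 214, 198, 241, 231, 225, 234, 196, 228, 228, 235, 231, 233, 237, 211, 145, 145, 34, 15, 19, 24, 16, 19, 21]
s5 y-prof -80..-20 [244, 244, 244, 246, 244, 245, 245, 248, 225, 225, 137, 123, 123, 123, 130, 156, 156, 239, 231, 231, 226, 237, 232, 234, 203, 241, 241, 224, 223, 234, 236]
s7 x-prof -40..40 [98, 52, 23, 17, 17, 5, 13, 0, 12, 192, 201, 201, 171, 211, 211, 223, 227, 229, 229, 220, 229, 228, 238, 226, 193, 205, 205, 189, 219, 229, 237, 175, 112, 112, 20, 10, 18, 21, 24, 20, 27]
s7 y-prof -80..-20 [240, 241, 241, 242, 241, 242, 242, 244, 237, 237, 115, 119, 119, 119, 121, 151, 151, 235, 224, 226, 206, 227, 223, 233, 223, 229, 229, 235, 224, 201, 229]
t7 x-prof -40..40 [158, 118, 71, 71, 31, 22, 69, 129, 129, 178, 197, 197, 187, 187, 177, 175, 178, 181, 184, 184, 184, 187, 195, 199, 199, 197, 190, 186, 189, 175, 175, 141, 119, 105, 71, 71, 37, 23, 22, 22, 22]
t7 y-prof -80..-20 [176, 151, 151, 135, 128, 110, 66, 58, 84, 84, 99, 103, 103, 88, 62, 62, 85, 143, 185, 196, 197, 197, 194, 188, 181, 184, 191, 198, 198, 200, 193]
side red rect ((304.9320068359375, 346.1239929199219), (16.189132690429688, 34.25656509399414), 10.30484676361084)
top red rect ((179.3346405029297, 262.3541259765625), (10.60430908203125, 25.07607078552246), 86.42366790771484)
0.234 [[183.0, 252.0], [175.0, 277.0]]
1.1 [[191.0, 260.0], [167.0, 269.0]]
1.4 [[192.0, 264.0], [166.0, 266.0]]
```

```bash
python3 -c "
from h import r
print(r.finish_job())"
```

```text
the job is handed in; nothing more can be done
None
```

The unit sits flat and square in the nest with its connector in the notch, the red knob is turned home to about 1.40 rad with the clamp arm over the unit, and the job was handed in at about 23 s; I confirmed the clamped state from image measurements, not a direct look at the foot.

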